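# Line up the reagent bottles by height

## Task

Stand the brown vial, the red-capped jar, the blue-capped jar and the tall yellow bottle, which stand loose to the right of the hotplate, on the four grey pads of the white board, upright and each centred on the black spot of its own pad, in order of height: the tallest on the pad next to the yellow end block, then ever shorter towards the grey end block. Do not knock any of them over, and leave the blue beaker where it is.

Things in the scene. Friction and masses are not known exactly. Their poses are not given: they have to be found in the camera images.
- tall_bottle_mid (a point): the tallest bottle: round, see-through, pale yellow contents, white screw cap; 152 mm high, body 62 mm across up to about 100 mm above its foot, then a sloping shoulder, cap 36 mm across on the top 18 mm (grip it by the cap); 0.31 kg. This point is its centre, 76 mm above its foot; z points up its axis
- blue_jar_mid (a point): second tallest: round white jar with a blue screw cap; 122 mm high, body 62 mm across, cap 51 mm across on the top 22 mm (grip it by the cap); 0.3 kg. This point is its centre, 61 mm above its foot; z up its axis
- red_jar_mid (a point): third tallest: round white jar with a red screw cap; 87 mm high, body 48 mm across, cap 40 mm across on the top 17 mm (grip it by the cap); 0.14 kg. This point is its centre, 43.5 mm above its foot; z up its axis
- vial_mid (a point): the shortest: small brown vial with a white screw cap; 52 mm high, 18 to 22 mm across, grips like a square post 18 mm wide with its sides along its own x and y axes, which lie within 12 degrees of the room's; 0.02 kg. This point is its centre, 26 mm above its foot; z up its axis
- yellow_block: yellow block, 55 x 20 mm and 22 mm high, fixed on one end of the white board (a grey block of the same shape is on the other end); which end it is on changes from start to start. It marks the end where the tallest bottle goes. Origin: centre of its underside, which lies 6 mm above the worktop
- beaker_mid (a point): glass beaker of light blue liquid, 67 mm across and 88 mm high, loose; a bystander to be left where it is. This point is its centre, 44 mm above its foot
- pad_1: round flat grey pad, 62 mm across and 2 mm thick, with a black spot in its middle; number 1 of the four in the row on the white board (counted from the robot's right to its left), about 95 mm from the next. The board is 420 x 72 mm, 6 mm thick, with a rail along its far edge 12 mm high over the worktop. Fixed. Origin: centre of the pad's underside, 6 mm above the worktop; its top, on which a bottle stands, is 8 mm above the worktop; y points along the row to the left, z up
- pad_2: round flat grey pad, 62 mm across and 2 mm thick, with a black spot in its middle; number 2 of the four in the row on the white board (counted from the robot's right to its left), about 95 mm from the next. The board is 420 x 72 mm, 6 mm thick, with a rail along its far edge 12 mm high over the worktop. Fixed. Origin: centre of the pad's underside, 6 mm above the worktop; its top, on which a bottle stands, is 8 mm above the worktop; y points along the row to the left, z up
- pad_3: round flat grey pad, 62 mm across and 2 mm thick, with a black spot in its middle; number 3 of the four in the row on the white board (counted from the robot's right to its left), about 95 mm from the next. The board is 420 x 72 mm, 6 mm thick, with a rail along its far edge 12 mm high over the worktop. Fixed. Origin: centre of the pad's underside, 6 mm above the worktop; its top, on which a bottle stands, is 8 mm above the worktop; y points along the row to the left, z up
- pad_4: round flat grey pad, 62 mm across and 2 mm thick, with a black spot in its middle; number 4 of the four in the row on the white board (counted from the robot's right to its left), about 95 mm from the next. The board is 420 x 72 mm, 6 mm thick, with a rail along its far edge 12 mm high over the worktop. Fixed. Origin: centre of the pad's underside, 6 mm above the worktop; its top, on which a bottle stands, is 8 mm above the worktop; y points along the row to the left, z up
Things that resemble listed ones, but are neither listed nor needed, are in the scene too. What is shaped like the part that bears red_jar_mid but green or orange is not meant.

How it is judged:
By the outcome, as a careful person would: the job done as asked, in the order asked, and still so for the second after the job is handed in, with the robot touching nothing.
It also fails if it takes over 120 s, if anything falls off the work surface, if the arm or the gripper's body presses on something with over 40 N, if the wrist force passes 120 N, or if a joint passes its speed limit or range.

## Robot

A 6-joint arm with a two-finger parallel gripper is mounted at the origin on a cart in front of the work surface, level with it; the furniture and walls round the work are solid. World frame = base frame: x ahead of the robot, y to its left, z up, the work surface at z = 0. Lengths are in mm, angles in rad, forces in N, time in s.
With the tool pointing down it reaches from about 350 to 850 mm from the base axis. Payload 8.1 kg.
Tool frame: the origin (TCP) lies at the very end of the fingers, on their centre line; the grasp point (between the pads) lies r.tcp_to_grasp behind it (r.tcp_to_grasp is the distance from the TCP to the grasp point, in mm); z points along the fingers, y is the line along which they close (so a half turn about z gives the same grasp; the last joint's range is limited). The gripper opens to 85 mm and grips with 20 to 120 N. Pads are 22 mm wide; open, the fingers measure 114 mm over their backs; the gripper's body (76 mm by 85 mm) begins 54 mm behind the grasp point. The pads swing forward as they close: fully open they stand 13 mm farther back than shut.
Start: joints at [1.212, 0.13, 1.488, -0, 1.523, -0.085], TCP at [162.213, 577.661, 231.292] pointing down, gripper open.
Joint ranges: [-2.96, 2.96], [-0.89, 2.26], [0.02, 2.5], [-1.34, 4.48], [0, 2.73], [-2.66, 2.66]. Speed limits (rad/s): [2.39, 2.39, 2.79, 3.14, 3.14, 3.14].

## Interface

Orientations are given as a rotation vector (axis times angle).
In Python, from station import r, cams gives the robot as it stands.
- The arm moves only by the tool send_rows, never from a script. Its argument "series" is a list of rows, each an object of numbers: "dx", "dy", "dz": the shift along the tool's x, y, z in mm; "ax", "ay", "az": the turn, a rotation vector about the tool's x, y, z in rad; "gripper": the opening in per cent of the stroke, from 0 (shut) to 100 (fully open). A call has 1 to 5 rows; each row is the pose to reach, as a shift and turn from the pose commanded when the call began, along the tool's axes at that moment; what a row does not reach only later rows make up. A row lasts 1/10 s, in which the tool goes at most 50 mm and 8.59 degrees, less where a joint would pass 70% of its speed; a pose out of reach is approached as far as the arm can. A call with a gripper value outside its range is refused whole. The fingers move at their own pace and stop on an object; "newtons" is the grip in N (left out, the last holds). Time passes only in rows, so rows that repeat a pose let the fingers close. It gives the time, the measured TCP pose, the force, the opening and the grip force at its end, in the units of the state.
- r.observe(): the state, without advancing time (a new reading comes with each control period).
- cams.read_camera(name): name is "side" or "top" or "wrist"; returns a dict with "frame" (420x560x3 uint8, red, green, blue), "fx", "fy", "cx", "cy" (pixels), "R" (3x3) and "t" (3): a world point X has camera coordinates R X + t. Camera axes: x right, y down, z forward; pixel columns grow to the right and rows downward; lengths in mm; the calibration is good to about 2 mm. A picture is of the moment at which its call begins. There is no depth.
- r.finish_job(): hands the job in; it is judged then, once.
Trained networks look in the newest picture that a camera, given by its name, has taken for a name from the list of things; names that differ only in an ending like _2 or _b are one class to them, and where a whole thing is asked for, a point or a joint stands for the part that bears it (a point fixed in the world has none). Each returns a list of dicts, best first, with "confidence" (0 to 1); they miss things now and then, are a little off and sometimes report something else, mostly with a low value. They report only what shows in the picture. A call takes as long as a camera call. They do not tell look-alikes from the thing itself.
- cams.recognise(camera, target): "at" ([x, y, z] in mm, in the coordinates of the camera as it stood for that picture, good to about 4 mm: the middle of the surface that is visible of it).
- cams.regions_of(camera, target): "pixels" (420x560 bool, what is visible of it).
The state is a dict: "time_s": time; "q": joint angles; "dq": joint speeds; "tau": joint torques, N m; "position": TCP position; "tool_rot": TCP orientation; "wrist_force": force on the tool from outside, world axes, zero at the start; "wrist_torque": the same for the moment, N m; "width": opening from 0.0 (shut) to 1.0 (fully open); "finger_force": force on a finger pad.
Only numpy, scipy, OpenCV 4.12 (cv2) and the standard library are available. Lean on these libraries where they do the work, as an engineer would, in place of code of your own. Each camera call takes 0.05 s, during which the arm holds its last target. There are 200 camera calls.

## Working session

There is one attempt and no reset: what is moved stays moved. The work goes in short steps, Python scripts to look and compute and a tool call to move; the robot and the scene stay as the last step left them, time stands still between calls to the robot, and variables do not carry over. Pictures are saved under pics/ and viewed, at most 14 in all, crops included, and the job is handed in when it is done.

Besides the shell and the picture viewer there is one more tool, called after "Call:" by a JSON object that holds its "api" and its "payload". send_rows: Moves the arm, as the interface text tells. Its arguments: {"type":"object","properties":{"series":{"type":"array"},"newtons":{"type":"number"}},"required":["series"]}

```bash
mkdir -p pics; ls
python3 - <<'E'
from station import r,cams
import cv2
s=r.observe(); print(s['time_s'],s['position'],s['tool_rot'],s['width'],r.tcp_to_grasp)
for n in ("top","side"):
    c=cams.read_camera(n); cv2.imwrite(f'pics/{n}0.png',c['frame'][:,:,::-1])
    print(n,c['fx'],c['cx'],c['cy'],c['R'],c['t'])
E
```

```text
pics
0.0 [162.01308978 577.12495904 230.22449148] [-4.28662253e-01 -3.11182109e+00  2.89299167e-03] 1.0017269758030092 18.700000000000003
top 481.5216449233086 274.85513061168916 212.28724718434242 [[ 0.04847839 -0.99880859  0.0055907 ]
 [-0.97498617 -0.04853621 -0.21690136]
 [ 0.2169143   0.00506417 -0.97617752]] [ -77.53920866  592.09467911 1344.29067608]
side 546.5001321872376 281.29425614265404 207.00060606216368 [[ 0.96724111 -0.25384543  0.00267067]
 [-0.11913384 -0.46318182 -0.87821964]
 [ 0.22416905  0.84913197 -0.47825007]] [-596.21907861  100.36948806 1549.53207896]
```

View pics/top0.png

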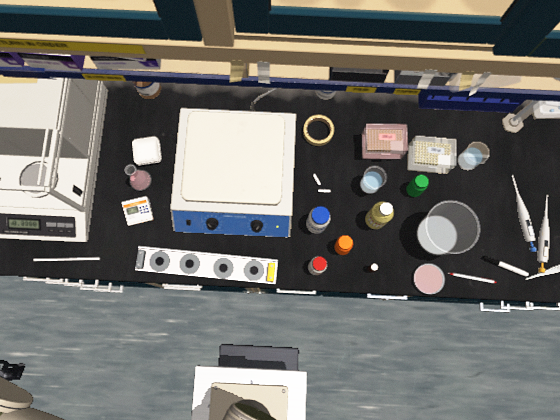

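View pics/side0.png

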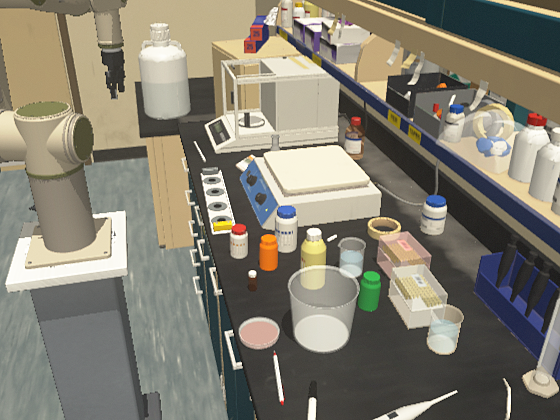

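```bash
cat > h.py <<'E'
from station import r,cams
import numpy as np,cv2
def world(c,p): return np.array(c['R']).T@(np.array(p)-np.array(c['t']))
def px(c,X):
    p=np.array(c['R'])@np.array(X,float)+np.array(c['t']); return np.array([c['fx']*p[0]/p[2]+c['cx'],c['fy']*p[1]/p[2]+c['cy']])
def onplane(c,u,v,z):
    R=np.array(c['R']);o=-R.T@np.array(c['t']);d=R.T@np.array([(u-c['cx'])/c['fx'],(v-c['cy'])/c['fy'],1.])
    return o+d*(z-o[2])/d[2]
E
python3 - <<'E'
from h import *
np.set_printoptions(precision=1,suppress=True)
for n in ("top","side"):
    c=cams.read_camera(n)
    for t in ["tall_bottle_mid","blue_jar_mid","red_jar_mid","vial_mid","yellow_block","beaker_mid","pad_1"]:
        for d in cams.recognise(n,t):
            if d['confidence']>.2:
                w=world(c,d['at']);print(n,t,round(d['confidence'],2),w,px(c,w))
E
```

```text
top tall_bottle_mid 0.76 [ 590.3 -341.   116.6] [378.6 215.1]
top blue_jar_mid 0.94 [ 568.6 -173.   120.6] [318.9 219.4]
top red_jar_mid 0.78 [ 444.2 -176.2   89.2] [317.7 265. ]
top red_jar_mid 0.72 [ 697.6 -468.4   66.6] [418.  185.4]
top red_jar_mid 0.65 [ 505.8 -248.6   85.2] [343.7 244.8]
top vial_mid 0.51 [424.6 -40.5  23.9] [269.3 271.9]
top vial_mid 0.47 [ 449.8 -339.    50.4] [372.9 267.4]
top yellow_block 0.57 [423.9 -43.9  25.7] [270.4 272.1]
top beaker_mid 0.76 [ 712.5 -335.6   50.8] [372.2 179.9]
top pad_1 0.89 [435.5 200.4  10.5] [188.5 264.7]
top pad_1 0.81 [442.4 292.5   6.5] [158. 261.]
top pad_1 0.73 [433.5 102.7  10.6] [221.3 267. ]
top pad_1 0.64 [429.2   4.    4.2] [254.5 270.2]
side tall_bottle_mid 0.83 [ 593.8 -368.8  112.3] [311.2 249.3]
side blue_jar_mid 0.84 [ 577.2 -200.7   75.6] [286.2 228.6]
side red_jar_mid 0.91 [ 511.2 -267.8   55.7] [268.3 251.4]
side red_jar_mid 0.66 [ 697.  -488.7   52.9] [368.6 292.2]
side red_jar_mid 0.58 [ 443.8 -196.5   46.7] [237.5 243.5]
side vial_mid 0.48 [ 451.1 -350.1   27.3] [252.4 282.4]
side yellow_block 0.49 [425.7 -53.3  18.7] [222.6 226.9]
side beaker_mid 0.75 [ 709.4 -353.2   63.7] [352.6 256. ]
side beaker_mid 0.33 [440.8 199.    4.9] [214.9 192.4]
side pad_1 0.72 [441.2 196.8   7.1] [215.1 192. ]
side pad_1 0.6 [432.8  95.7   9.9] [217.3 205.7]
side pad_1 0.52 [443.9 287.1   4.9] [212. 181.]
```

Top picture: the board is at (138–278, 248–283), with the yellow block at its right end (272,272), so the tallest goes on pad 1. From there the order is blue pad 2, red pad 3, vial pad 4.
Look-alikes: red-capped at (318,265), orange at (344,245), green at (418,185). Only (318,265) is white with a red cap. I'll confirm that in a crop and refine the positions.

Run:
```python
from h import *
np.set_printoptions(precision=1,suppress=True)
c=cams.read_camera("top");f=c['frame']
cv2.imwrite('pics/crop.png',cv2.resize(f[165:290,230:430],None,fx=4,fy=4,interpolation=cv2.INTER_CUBIC)[:,:,::-1])
g=f.astype(int).sum(2)
for i,y in enumerate([4,101,198,291]):
    u,v=px(c,[435,y,8]).astype(int)
    m=(g[v-8:v+9,u-8:u+9]<200).astype(np.uint8)
    n,l,st,ce=cv2.connectedComponentsWithStats(m)
    for k in range(1,n): print('pad',i+1,st[k,4],ce[k]+[u-8,v-8],onplane(c,*(ce[k]+[u-8,v-8]),8)[:2])
for n_,z,X in [("red",87,[444,-176]),("blue",122,[569,-173]),("tall",152,[592,-345]),("vial",52,[450,-340])]:
    u,v=px(c,X+[z]).astype(int);print(n_,'pred',u,v)
print('hotplate front z0/100',onplane(c,233,236,0),onplane(c,233,215,80),onplane(c,233,212,100))
for n in ("top","side"):
    cams.read_camera(n) if n=="side" else 0
```

```text
pad 1 42 [253.8 269.9] [429.7   5.8]
pad 2 44 [223.  267.3] [432.8  97.8]
pad 3 44 [189.1 263. ] [440.6 199.4]
pad 4 49 [159.2 260.7] [443.4 288.8]
red pred 317 265
blue pred 318 219
tall pred 382 211
vial pred 373 267
hotplate front z0/100 [529.8  75.1   0. ] [577.9  72.   80. ] [582.4  70.7 100. ]
```

View pics/crop.png

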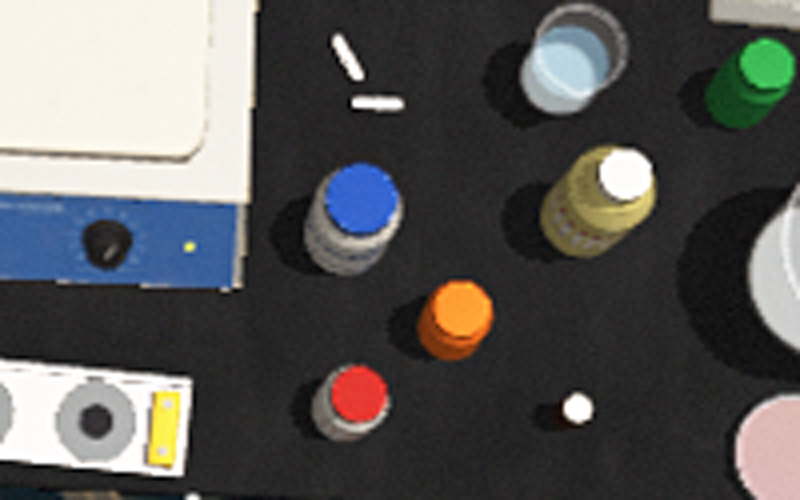

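Call:
{"api": "send_rows", "payload": {"series": [{"dx": -50,"az": -0.13,"gripper": 80},{"dx": -100,"az": -0.27},{"dx": -150,"dy": -30,"az": -0.27},{"dx": -190,"dy": -70,"az": -0.27},{"dx": -220,"dy": -110,"az": -0.27}]}}

```text
schema error: expected keys dx, dy, dz, ax, ay, az, gripper
```

Crop: red cap on a white jar at crop (358,392), orange at (460,310), green at (765,65). The red-capped white jar is the one meant. Blue cap (362,200), tall bottle cap (626,174), vial cap (577,407).

Call:
{"api": "send_rows", "payload": {"series": [{"dx": -40,"dy": -25,"dz": 0,"ax": 0,"ay": 0,"az": -0.13,"gripper": 80},{"dx": -80,"dy": -50,"dz": 0,"ax": 0,"ay": 0,"az": -0.27,"gripper": 80},{"dx": -125,"dy": -75,"dz": 0,"ax": 0,"ay": 0,"az": -0.27,"gripper": 80},{"dx": -165,"dy": -100,"dz": 0,"ax": 0,"ay": 0,"az": -0.27,"gripper": 80},{"dx": -210,"dy": -125,"dz": 0,"ax": 0,"ay": 0,"az": -0.27,"gripper": 80}]}}

```text
time_s: 1.5
position: [330.4, 400.1, 231.5]
tool_rot: [0.005, 3.141, 0.001]
wrist_force: [0.7, 0.2, 0.5]
width: 0.798
finger_force: 0.0
```

Run:
```python
from h import *
np.set_printoptions(precision=3,suppress=True)
s=r.observe();print(s['time_s'],s['position'],s['tool_rot'],s['width'])
c=cams.read_camera("wrist");cv2.imwrite('pics/w1.png',c['frame'][:,:,::-1]);R=np.array(c['R']);print(R,-R.T@np.array(c['t']),c['fx'])
for z,n,u,v in [(87,'red',319.1,262.9),(122,'blue',320.1,214.6),(152,'tall',386.1,208.1),(52,'vial',373.9,266.4)]:
    pass
c=cams.read_camera("top")
for z,n,u,v in [(87,'red',319.1,262.9),(122,'blue',320.1,214.6),(152,'tall',386.1,208.1),(52,'vial',373.9,266.4)]: print(n,onplane(c,u,v,z))
```

```text
1.5 [330.369 400.135 231.524] [0.005 3.141 0.001] 0.7983956289153074
[[ 0.003  1.    -0.   ]
 [ 0.962 -0.003  0.271]
 [ 0.271 -0.001 -0.962]] [261.867 400.879 373.772] 320.260811260063
red [ 450.684 -180.035   87.   ]
blue [ 582.24  -175.746  122.   ]
tall [ 602.908 -353.971  152.   ]
vial [ 452.514 -341.62    52.   ]
```

Call:
{"api": "send_rows", "payload": {"series": [{"dx": -20,"dy": -45,"dz": 0,"ax": 0,"ay": 0,"az": 0,"gripper": 80},{"dx": -40,"dy": -90,"dz": 0,"ax": 0,"ay": 0,"az": 0,"gripper": 80},{"dx": -60,"dy": -135,"dz": 0,"ax": 0,"ay": 0,"az": 0,"gripper": 80},{"dx": -80,"dy": -180,"dz": 0,"ax": 0,"ay": 0,"az": 0,"gripper": 80},{"dx": -100,"dy": -225,"dz": 0,"ax": 0,"ay": 0,"az": 0,"gripper": 80}]}}

```text
time_s: 2.1
position: [429.0, 175.0, 231.6]
tool_rot: [0.005, 3.141, 0.001]
wrist_force: [1.0, 0.6, 0.2]
width: 0.798
finger_force: 0.0
```

```bash
cat >> h.py <<'E'
def spots(c,guess,w=14,thr=200):
    g=c['frame'].astype(int).sum(2)
    for i,(x,y) in enumerate(guess):
        u,v=px(c,[x,y,8]).astype(int)
        if not(w<u<560-w and w<v<420-w): print(i+1,'out',u,v); continue
        m=(g[v-w:v+w+1,u-w:u+w+1]<thr).astype(np.uint8)
        n,l,st,ce=cv2.connectedComponentsWithStats(m)
        for k in range(1,n):
            if st[k,4]>20: p=ce[k]+[u-w,v-w]; print('pad',i+1,st[k,:],p.round(1),onplane(c,*p,8)[:2].round(1))
PADS=[(430,6),(433,99),(440,199),(443,290)]
E
python3 - <<'E'
from h import *
c=cams.read_camera("wrist");cv2.imwrite('pics/w2.png',c['frame'][:,:,::-1]);print(r.observe()['position'])
spots(c,PADS)
E
```

```text
[431.76665486 168.46447659 231.58084193]
pad 3 [10  6 14  4 25] [298.6 180.1] [430.7 201.5]
pad 4 [  4   4  22  21 356] [374.5 190.1] [442.9 290.5]
```

View pics/w2.png

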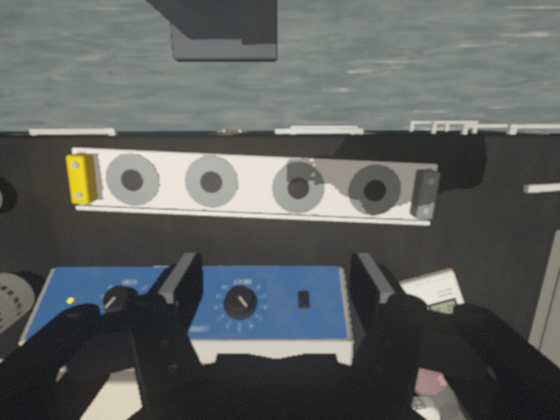

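The wrist picture shows the board from the yellow block (80,180) to the grey block (425,195), with spots near (132,180), (211,182), (298,188), (375,190). The arm was still settling, so I'll measure again at rest with an Otsu threshold.

```bash
cat >> h.py <<'E'
def spots2(c,guess,w=18):
    g=cv2.cvtColor(c['frame'],cv2.COLOR_RGB2GRAY)
    for i,(x,y) in enumerate(guess):
        u,v=px(c,[x,y,8]).astype(int)
        if not(w<u<560-w and w<v<420-w): print(i+1,'out',u,v); continue
        t,m=cv2.threshold(g[v-w:v+w+1,u-w:u+w+1],0,1,cv2.THRESH_BINARY_INV+cv2.THRESH_OTSU)
        n,l,st,ce=cv2.connectedComponentsWithStats(m)
        for k in range(1,n):
            if st[k,4]>150: p=ce[k]+[u-w,v-w]; print('pad',i+1,st[k,:],p.round(1),onplane(c,*p,8)[:2].round(1))
E
python3 - <<'E'
from h import *
cams.read_camera("wrist");c=cams.read_camera("wrist");print(r.observe()['position'])
spots2(c,PADS)
E
```

```text
[429.66739519 174.05836723 231.50372222]
pad 1 [  9   8  23  22 374] [135.  179.4] [430.    8.1]
pad 2 [  9   7  21  22 369] [214.1 180.7] [432.4  99.7]
pad 3 [  7   0  30  30 692] [302.1 180.2] [432.8 201.7]
pad 4 [  9   8  22  21 365] [378.2 188. ] [442.9 290.6]
```

Call:
{"api": "send_rows", "payload": {"series": [{"dx": 0,"dy": -50,"dz": 0,"ax": 0,"ay": 0,"az": 0,"gripper": 80},{"dx": 0,"dy": -100,"dz": 0,"ax": 0,"ay": 0,"az": 0,"gripper": 80},{"dx": 0,"dy": -150,"dz": 0,"ax": 0,"ay": 0,"az": 0,"gripper": 80},{"dx": 0,"dy": -200,"dz": 0,"ax": 0,"ay": 0,"az": 0,"gripper": 80},{"dx": 0,"dy": -250,"dz": 0,"ax": 0,"ay": 0,"az": 0,"gripper": 80}]}}

```text
time_s: 2.75
position: [427.8, -73.9, 231.7]
tool_rot: [0.002, 3.14, 0.001]
wrist_force: [1.7, 0.6, 0.3]
width: 0.801
finger_force: 0.0
```

Call:
{"api": "send_rows", "payload": {"series": [{"dx": 0,"dy": -50,"dz": 0,"ax": 0,"ay": 0,"az": 0,"gripper": 80},{"dx": 0,"dy": -100,"dz": 0,"ax": 0,"ay": 0,"az": 0,"gripper": 80},{"dx": 0,"dy": -150,"dz": 0,"ax": 0,"ay": 0,"az": 0,"gripper": 80},{"dx": 0,"dy": -150,"dz": 0,"ax": 0,"ay": 0,"az": 0,"gripper": 80}]}}

```text
time_s: 3.15
position: [427.2, -227.5, 231.1]
tool_rot: [-0.012, -3.141, 0.002]
wrist_force: [0.6, 1.0, 0.1]
width: 0.801
finger_force: 0.0
```

Run:
```python
from h import *
cams.read_camera("wrist");c=cams.read_camera("wrist");print(r.observe()['position'],r.observe()['time_s'])
cv2.imwrite('pics/w3.png',c['frame'][:,:,::-1])
for n,X in [('red',[450.7,-180,87]),('blue',[582,-176,122]),('tall',[603,-354,152]),('vial',[452.5,-341.6,52])]: print(n,px(c,X))
```

```text
[ 427.55132379 -223.41675329  231.00879149] 3.25
red [323.66683413 218.79539993]
blue [328.54659399 362.68385135]
tall [128.94207625 409.16163946]
vial [164.23759177 211.23395521]
```

View pics/w3.png

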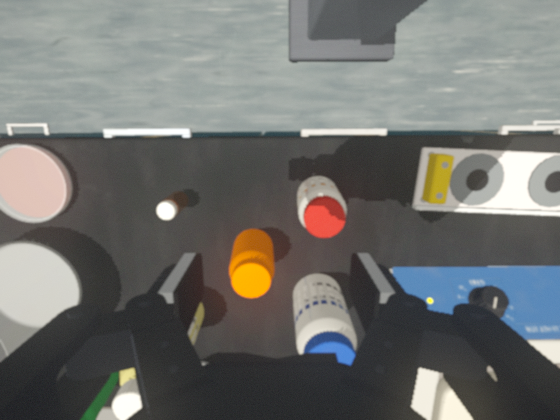

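The vial cap is at (167,210), red at (324,215), blue at (330,350), all close to my predictions, and orange at (252,265) is the look-alike. Going to the vial with a closer look on the way.

Call:
{"api": "send_rows", "payload": {"series": [{"dx": -5,"dy": -40,"dz": 0,"ax": 0,"ay": 0,"az": 0,"gripper": 60},{"dx": -10,"dy": -80,"dz": 30,"ax": 0,"ay": 0,"az": 0,"gripper": 60},{"dx": -20,"dy": -112,"dz": 65,"ax": 0,"ay": 0,"az": 0,"gripper": 60},{"dx": -25,"dy": -117,"dz": 105,"ax": 0,"ay": 0,"az": 0,"gripper": 60},{"dx": -25,"dy": -117,"dz": 105,"ax": 0,"ay": 0,"az": 0,"gripper": 60}]}}

```text
time_s: 3.75
position: [449.9, -336.5, 119.6]
tool_rot: [-0.003, -3.134, -0.012]
wrist_force: [-1.2, 0.8, -1.3]
width: 0.598
finger_force: 0.0
```

Run:
```python
from h import *
cams.read_camera("wrist");c=cams.read_camera("wrist");s=r.observe();print(s['position'],s['tool_rot'],s['time_s'])
cv2.imwrite('pics/w4.png',c['frame'][:,:,::-1])
m=cams.regions_of("wrist","vial_mid")
for d in m[:2]:
    v,u=np.nonzero(d['pixels']);print(d['confidence'],len(u),u.mean(),v.mean())
f=c['frame'].astype(int);u,v=px(c,[452,-341,52]).astype(int);print(u,v)
w=40;k=(f[v-w:v+w,u-w:u+w].min(2)>150).astype(np.uint8)
n,l,st,ce=cv2.connectedComponentsWithStats(k)
for i in range(1,n):
    if st[i,4]>100:
        p=ce[i]+[u-w,v-w];print(st[i],p,onplane(c,*p,52))
```

```text
[ 452.19983044 -338.3485441   125.94079343] [-2.23647937e-03 -3.13993171e+00 -3.49051775e-03] 3.85
0.58 971 270.9351184346035 212.36457260556128
269 221
[ 28  26  27  28 568] [269.93661972 220.1443662 ] [ 451.33507934 -340.66630427   52.        ]
```

View pics/w4.png

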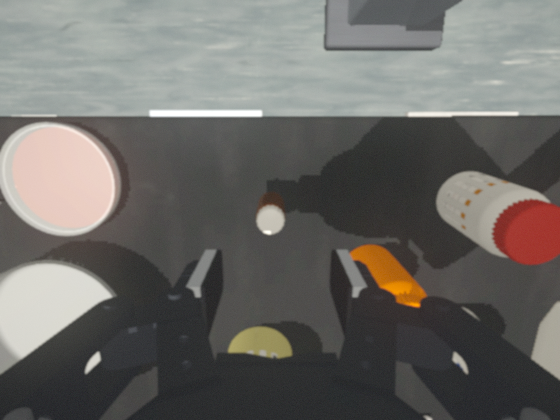

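Call:
{"api": "send_rows", "payload": {"series": [{"dx": 1,"dy": -2,"dz": 40,"ax": 0,"ay": 0,"az": 0,"gripper": 60},{"dx": 1,"dy": -2,"dz": 80,"ax": 0,"ay": 0,"az": 0,"gripper": 60},{"dx": 1,"dy": -2,"dz": 110,"ax": 0,"ay": 0,"az": 0,"gripper": 60},{"dx": 1,"dy": -2,"dz": 112,"ax": 0,"ay": 0,"az": 0,"gripper": 50},{"dx": 1,"dy": -2,"dz": 112,"ax": 0,"ay": 0,"az": 0,"gripper": 40}]}}

```text
time_s: 4.4
position: [452.0, -342.9, 16.6]
tool_rot: [0.004, 3.14, -0.002]
wrist_force: [0.7, 0.4, 0.6]
width: 0.4
finger_force: 0.0
```

Call:
{"api": "send_rows", "payload": {"series": [{"dx": 0,"dy": 0,"dz": 0,"ax": 0,"ay": 0,"az": 0,"gripper": 20},{"dx": 0,"dy": 0,"dz": 0,"ax": 0,"ay": 0,"az": 0,"gripper": 10},{"dx": 0,"dy": 0,"dz": 0,"ax": 0,"ay": 0,"az": 0,"gripper": 5},{"dx": 0,"dy": 0,"dz": 0,"ax": 0,"ay": 0,"az": 0,"gripper": 5},{"dx": 0,"dy": 0,"dz": 0,"ax": 0,"ay": 0,"az": 0,"gripper": 5}], "newtons": 30}}

```text
time_s: 4.9
position: [453.0, -344.5, 18.0]
tool_rot: [0.006, 3.137, -0.005]
wrist_force: [-0.1, 2.3, 8.7]
width: 0.22
finger_force: 31.4
```

Call:
{"api": "send_rows", "payload": {"series": [{"dx": 0,"dy": 0,"dz": -20,"ax": 0,"ay": 0,"az": 0,"gripper": 5},{"dx": 0,"dy": 0,"dz": -60,"ax": 0,"ay": 0,"az": 0,"gripper": 5},{"dx": 0,"dy": 10,"dz": -100,"ax": 0,"ay": 0,"az": 0,"gripper": 5},{"dx": 0,"dy": 45,"dz": -135,"ax": 0,"ay": 0,"az": 0,"gripper": 5},{"dx": 0,"dy": 90,"dz": -140,"ax": 0,"ay": 0,"az": 0,"gripper": 5}]}}

```text
time_s: 5.4
position: [454.4, -255.5, 162.5]
tool_rot: [0.01, 3.131, -0.012]
wrist_force: [0.8, 0.1, 0.1]
width: 0.219
finger_force: 30.3
```

Call:
{"api": "send_rows", "payload": {"series": [{"dx": 0,"dy": 50,"dz": 0,"ax": 0,"ay": 0,"az": 0,"gripper": 5},{"dx": 0,"dy": 100,"dz": 0,"ax": 0,"ay": 0,"az": 0,"gripper": 5},{"dx": 0,"dy": 150,"dz": 0,"ax": 0,"ay": 0,"az": 0,"gripper": 5},{"dx": 0,"dy": 200,"dz": 0,"ax": 0,"ay": 0,"az": 0,"gripper": 5},{"dx": 0,"dy": 250,"dz": 0,"ax": 0,"ay": 0,"az": 0,"gripper": 5}]}}

```text
time_s: 5.9
position: [452.6, -1.1, 156.6]
tool_rot: [0.007, 3.137, -0.001]
wrist_force: [1.1, 0.6, -0.7]
width: 0.211
finger_force: 30.3
```

Call:
{"api": "send_rows", "payload": {"series": [{"dx": 3,"dy": 50,"dz": 0,"ax": 0,"ay": 0,"az": 0,"gripper": 5},{"dx": 6,"dy": 100,"dz": 0,"ax": 0,"ay": 0,"az": 0,"gripper": 5},{"dx": 9,"dy": 150,"dz": 0,"ax": 0,"ay": 0,"az": 0,"gripper": 5},{"dx": 9,"dy": 190,"dz": 0,"ax": 0,"ay": 0,"az": 0,"gripper": 5},{"dx": 9,"dy": 210,"dz": 0,"ax": 0,"ay": 0,"az": 0,"gripper": 5}]}}

```text
time_s: 6.4
position: [444.1, 210.7, 156.6]
tool_rot: [0.002, 3.138, 0.003]
wrist_force: [0.7, -0.1, 0.4]
width: 0.214
finger_force: 30.3
```

Run:
```python
from h import *
cams.read_camera("wrist");c=cams.read_camera("wrist");s=r.observe();print(s['position'],s['tool_rot'],s['time_s'],s['width'],s['wrist_force'],s['finger_force'])
cv2.imwrite('pics/w5.png',c['frame'][:,:,::-1])
spots2(c,PADS,24)
```

```text
[444.20172322 210.00784282 156.32023202] [2.28956593e-04 3.13863651e+00 2.72504091e-03] 6.5 0.21793796114021707 [ 0.84265045 -0.30941012 -0.36820098] 30.27259111404419
pad 1 [ 13  11  29  28 608] [ 52.9 178.4] [429.9   8. ]
pad 2 [ 12  11  28  27 594] [153. 181.] [432.5  99.6]
pad 3 [ 42   6   7  29 190] [282.1 184.4] [435.7 218.5]
pad 3 [ 13  12  28  27 586] [263.3 189. ] [440.1 201.1]
pad 4 [ 12  12  28  27 581] [359.4 192. ] [443.  290.6]
```

View pics/w5.png

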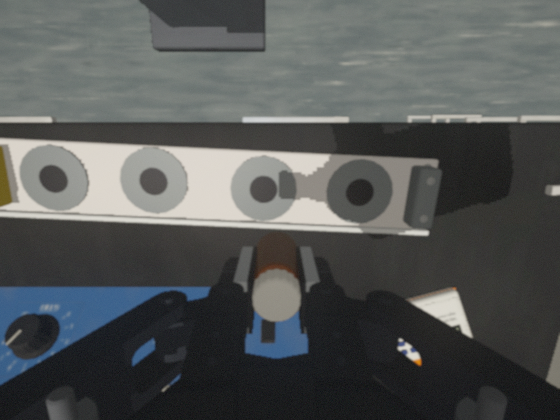

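Clear view of all four spots (53,178), (153,181), (263,189), (359,192). The vial hangs upright with its cap near (277,303). Checking its offset in the grip.

Run:
```python
from h import *
c=cams.read_camera("wrist");s=r.observe();p=s['position'];print(p)
f=c['frame'].astype(int);hsv=cv2.cvtColor(c['frame'],cv2.COLOR_RGB2HSV)
for rgb in [(277,303),(277,258)]: print(f[rgb[1],rgb[0]])
print(onplane(c,277,300,p[2]+34), 'px of tcp axis at cap top',px(c,[p[0],p[1],p[2]+34]),'grip pt',px(c,[p[0],p[1],p[2]+19]), 'foot', px(c,[p[0],p[1],p[2]-18]))
g=cv2.resize(c['frame'][210:340,200:360],None,fx=5,fy=4.5);cv2.imwrite('pics/w5c.png',g[:,:,::-1])
```

```text
[444.2545059  208.40173898 155.96878721]
[145 141 133]
[64 53 48]
[443.07070354 210.81589082 189.96878721] px of tcp axis at cap top [270.72073008 302.72158417] grip pt [271.247625   283.18509514] foot [272.17197229 248.9116571 ]
```

View pics/w5c.png

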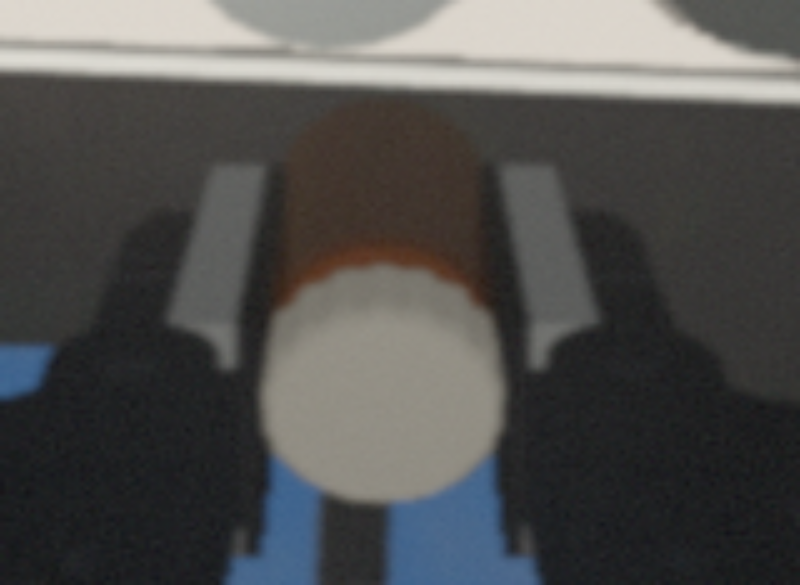

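Call:
{"api": "send_rows", "payload": {"series": [{"dx": -1,"dy": 40,"dz": 20,"ax": 0,"ay": 0,"az": 0,"gripper": 5},{"dx": -1,"dy": 75,"dz": 50,"ax": 0,"ay": 0,"az": 0,"gripper": 5},{"dx": -1,"dy": 80,"dz": 90,"ax": 0,"ay": 0,"az": 0,"gripper": 5},{"dx": -1,"dy": 80,"dz": 120,"ax": 0,"ay": 0,"az": 0,"gripper": 5},{"dx": -1,"dy": 80,"dz": 127,"ax": 0,"ay": 0,"az": 0,"gripper": 5}]}}

```text
time_s: 7.05
position: [443.7, 285.4, 25.5]
tool_rot: [-0.007, -3.138, 0.003]
wrist_force: [-8.2, -2.8, 21.5]
width: 0.217
finger_force: 33.5
```

Call:
{"api": "send_rows", "payload": {"series": [{"dx": 0,"dy": 0,"dz": 2,"ax": 0,"ay": 0,"az": 0,"gripper": 5},{"dx": 0,"dy": 0,"dz": 4,"ax": 0,"ay": 0,"az": 0,"gripper": 5},{"dx": 0,"dy": 0,"dz": 4.5,"ax": 0,"ay": 0,"az": 0,"gripper": 5},{"dx": 0,"dy": 0,"dz": 4.5,"ax": 0,"ay": 0,"az": 0,"gripper": 5}]}}

```text
time_s: 7.45
position: [446.6, 286.6, 25.5]
tool_rot: [0.008, 3.139, 0.001]
wrist_force: [-3.9, -3.0, 10.0]
width: 0.214
finger_force: 32.1
```

Call:
{"api": "send_rows", "payload": {"series": [{"dx": 0,"dy": 0,"dz": -1,"ax": 0,"ay": 0,"az": 0,"gripper": 5},{"dx": 0,"dy": 0,"dz": -1,"ax": 0,"ay": 0,"az": 0,"gripper": 30},{"dx": 0,"dy": 0,"dz": -1,"ax": 0,"ay": 0,"az": 0,"gripper": 40},{"dx": 0,"dy": 0,"dz": -1,"ax": 0,"ay": 0,"az": 0,"gripper": 45},{"dx": 0,"dy": 0,"dz": -15,"ax": 0,"ay": 0,"az": 0,"gripper": 45}]}}

```text
time_s: 7.95
position: [443.4, 286.1, 36.2]
tool_rot: [-0.006, -3.138, 0.003]
wrist_force: [-1.0, -0.2, 0.7]
width: 0.445
finger_force: 0.0
```

Call:
{"api": "send_rows", "payload": {"series": [{"dx": 0,"dy": 0,"dz": -40,"ax": 0,"ay": 0,"az": 0,"gripper": 45},{"dx": 0,"dy": 0,"dz": -80,"ax": 0,"ay": 0,"az": 0,"gripper": 60},{"dx": 0,"dy": 0,"dz": -125,"ax": 0,"ay": 0,"az": 0,"gripper": 80},{"dx": 0,"dy": -40,"dz": -140,"ax": 0,"ay": 0,"az": 0,"gripper": 80},{"dx": 0,"dy": -60,"dz": -140,"ax": 0,"ay": 0,"az": 0,"gripper": 80}]}}

```text
time_s: 8.45
position: [447.0, 226.7, 183.1]
tool_rot: [0.005, 3.134, 0.003]
wrist_force: [0.5, 0.4, 0.3]
width: 0.801
finger_force: 0.0
```

```bash
cat >> h.py <<'E'
def blob(c,X,z,cond,w=40,amin=80):
    f=c['frame'].astype(int);u,v=px(c,[X[0],X[1],z]).astype(int)
    u0,v0=max(u-w,0),max(v-w,0)
    k=cond(f[v0:v+w,u0:u+w]).astype(np.uint8)
    n,l,st,ce=cv2.connectedComponentsWithStats(k)
    for i in range(1,n):
        if st[i,4]>amin:
            p=ce[i]+[u0,v0]; b=st[i,:4]; q=np.array([u0+b[0]+(b[2]-1)/2,v0+b[1]+(b[3]-1)/2])
            print(st[i],'cen',p.round(1),onplane(c,*p,z)[:2].round(1),'box',onplane(c,*q,z)[:2].round(1))
white=lambda f:f.min(2)>110
red=lambda f:(f[:,:,0]>1.8*f[:,:,1])&(f[:,:,0]>70)&(f[:,:,1]<1.4*f[:,:,2])
blue=lambda f:(f[:,:,2]>1.6*f[:,:,0])&(f[:,:,2]>70)
def shot(cam,name=None):
    cams.read_camera(cam);c=cams.read_camera(cam)
    if name: cv2.imwrite(f'pics/{name}.png',c['frame'][:,:,::-1])
    return c
E
python3 - <<'E'
from h import *
c=shot("wrist","w6");print(r.observe()['position'],r.observe()['time_s'])
blob(c,PADS[3],60,lambda f:f.min(2)>130,30)
c=cams.read_camera("top");
blob(c,PADS[3],60,lambda f:f.min(2)>150,12,8)
E
```

```text
[445.6144766  225.54711497 179.85742337] 8.55
[ 41   0  19  46 190] cen [375.4 189.8] [437.2 308.2] box [436.1 306.1]
[ 18  24  19  19 284] cen [349.9 198.8] [445.  287.2] box [445.1 287.3]
[  0  30  60  27 672] cen [341.6 213.7] [458.2 280.9] box [454. 290.]
[ 11   0  10  24 101] cen [157.9 257.5] [446.7 281.1] box [446.6 282.1]
[17  0  7 24 86] cen [162.9 255.2] [454.1 267.2] box [447.2 269.2]
```

View pics/w6.png

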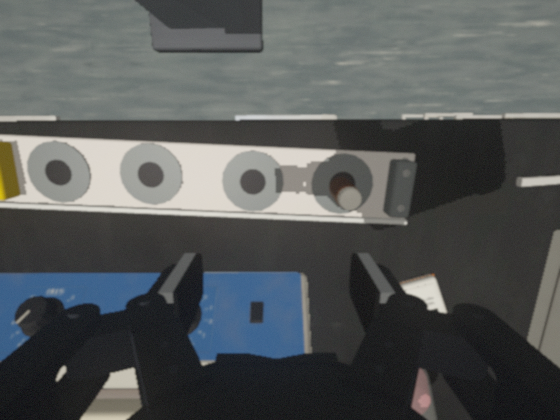

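The vial stands on pad 4, cap at (349,199), within about 3–4 mm of centre. Next is the red jar.

Call:
{"api": "send_rows", "payload": {"series": [{"dx": 0,"dy": -50,"dz": 0,"ax": 0,"ay": 0,"az": 0,"gripper": 80},{"dx": 0,"dy": -100,"dz": 0,"ax": 0,"ay": 0,"az": 0,"gripper": 80},{"dx": 0,"dy": -150,"dz": 0,"ax": 0,"ay": 0,"az": 0,"gripper": 80},{"dx": 0,"dy": -200,"dz": 0,"ax": 0,"ay": 0,"az": 0,"gripper": 80},{"dx": 0,"dy": -250,"dz": 0,"ax": 0,"ay": 0,"az": 0,"gripper": 80}]}}

```text
time_s: 9.1
position: [443.7, -23.7, 177.9]
tool_rot: [0.004, 3.142, 0.001]
wrist_force: [1.4, 0.0, -0.2]
width: 0.799
finger_force: 0.0
```

Call:
{"api": "send_rows", "payload": {"series": [{"dx": 0,"dy": -50,"dz": 0,"ax": 0,"ay": 0,"az": 0,"gripper": 80},{"dx": -5,"dy": -100,"dz": 0,"ax": 0,"ay": 0,"az": 0,"gripper": 80},{"dx": -5,"dy": -150,"dz": 0,"ax": 0,"ay": 0,"az": 0,"gripper": 80},{"dx": -5,"dy": -155,"dz": 0,"ax": 0,"ay": 0,"az": 0,"gripper": 80}]}}

```text
time_s: 9.5
position: [448.1, -182.1, 177.8]
tool_rot: [-0.013, -3.141, 0.002]
wrist_force: [-0.4, 1.1, 0.1]
width: 0.799
finger_force: 0.0
```

Run:
```python
from h import *
c=shot("wrist","w7");print(r.observe()['position'],r.observe()['time_s'])
blob(c,(450.7,-180),87,red,60)
print([ (d['confidence'],world(c,d['at']).round()) for d in cams.recognise("wrist","red_jar_mid")])
print(c['R'])
```

```text
[ 448.28218882 -178.4486609   177.41641845] 9.6
[  36   33   50   52 2026] cen [277.1 212.6] [ 449.2 -179.2] box [ 449.2 -179.6]
[(0.75, array([ 560., -171.,   69.])), (0.68, array([ 498., -235.,   59.])), (0.61, array([ 442., -178.,   81.]))]
[[ 7.70613307e-03  9.99970087e-01 -6.63486233e-04]
 [ 9.62715217e-01 -7.23960816e-03  2.70420041e-01]
 [ 2.70407148e-01 -2.72264111e-03 -9.62742209e-01]]
```

Call:
{"api": "send_rows", "payload": {"series": [{"dx": -2,"dy": -1,"dz": 30,"ax": 0,"ay": 0,"az": 0,"gripper": 75},{"dx": -2,"dy": -1,"dz": 70,"ax": 0,"ay": 0,"az": 0,"gripper": 75},{"dx": -2,"dy": -1,"dz": 100,"ax": 0,"ay": 0,"az": 0,"gripper": 75},{"dx": -2,"dy": -1,"dz": 109,"ax": 0,"ay": 0,"az": 0,"gripper": 70},{"dx": -2,"dy": -1,"dz": 109,"ax": 0,"ay": 0,"az": 0,"gripper": 60}]}}

```text
time_s: 10.15
position: [449.5, -176.7, 67.5]
tool_rot: [-0.003, -3.139, -0.003]
wrist_force: [0.8, -0.6, 0.8]
width: 0.6
finger_force: 0.0
```

Call:
{"api": "send_rows", "payload": {"series": [{"dx": 0,"dy": 0,"dz": 0,"ax": 0,"ay": 0,"az": 0,"gripper": 50},{"dx": 0,"dy": 0,"dz": 0,"ax": 0,"ay": 0,"az": 0,"gripper": 40},{"dx": 0,"dy": 0,"dz": 0,"ax": 0,"ay": 0,"az": 0,"gripper": 30},{"dx": 0,"dy": 0,"dz": 0,"ax": 0,"ay": 0,"az": 0,"gripper": 30},{"dx": 0,"dy": 0,"dz": 0,"ax": 0,"ay": 0,"az": 0,"gripper": 30}], "newtons": 45}}

```text
time_s: 10.65
position: [451.9, -179.5, 70.9]
tool_rot: [0.006, 3.138, -0.002]
wrist_force: [-0.4, 0.7, 6.4]
width: 0.447
finger_force: 43.7
```

Call:
{"api": "send_rows", "payload": {"series": [{"dx": 0,"dy": 0,"dz": -20,"ax": 0,"ay": 0,"az": 0,"gripper": 30},{"dx": 0,"dy": 0,"dz": -55,"ax": 0,"ay": 0,"az": 0,"gripper": 30},{"dx": 0,"dy": 30,"dz": -80,"ax": 0,"ay": 0,"az": 0,"gripper": 30},{"dx": 0,"dy": 70,"dz": -90,"ax": 0,"ay": 0,"az": 0,"gripper": 30},{"dx": 0,"dy": 115,"dz": -90,"ax": 0,"ay": 0,"az": 0,"gripper": 30}]}}

```text
time_s: 11.15
position: [452.4, -63.9, 162.0]
tool_rot: [0.01, 3.136, -0.002]
wrist_force: [1.0, 1.0, -0.7]
width: 0.454
finger_force: 43.3
```

Call:
{"api": "send_rows", "payload": {"series": [{"dx": 5,"dy": 45,"dz": 0,"ax": 0,"ay": 0,"az": 0,"gripper": 30},{"dx": 10,"dy": 90,"dz": 0,"ax": 0,"ay": 0,"az": 0,"gripper": 30},{"dx": 10,"dy": 135,"dz": 0,"ax": 0,"ay": 0,"az": 0,"gripper": 30},{"dx": 10,"dy": 180,"dz": 0,"ax": 0,"ay": 0,"az": 0,"gripper": 30},{"dx": 10,"dy": 195,"dz": 0,"ax": 0,"ay": 0,"az": 0,"gripper": 30}]}}

```text
time_s: 11.65
position: [441.2, 134.7, 159.5]
tool_rot: [0.002, 3.141, 0.002]
wrist_force: [0.4, -0.1, -1.2]
width: 0.449
finger_force: 43.4
```

Run:
```python
from h import *
c=shot("wrist","w8");s=r.observe();p=s['position'];print(p,s['time_s'],s['width'],s['finger_force'])
spots2(c,PADS,24)
zt=p[2]+17
blob(c,(p[0],p[1]),zt,red,60,500)
```

```text
[441.33858605 133.2592324  159.26887461] 11.75 0.4522047209913605 43.37847217451781
pad 1 [ 13  11  28  27 586] [138.7 181.1] [429.9   8.1]
pad 2 [ 12  11  27  27 572] [237.2 183.8] [432.5  99.6]
pad 3 [ 13  12  28  27 572] [345.3 191.6] [440.1 200.9]
pad 4 [ 12  11  33  29 643] [440.7 195.1] [443.5 291.2]
[  22    6   89   88 6003] cen [276.  270.4] [436.2 135.6] box [436.2 135.6]
```

View pics/w8.png

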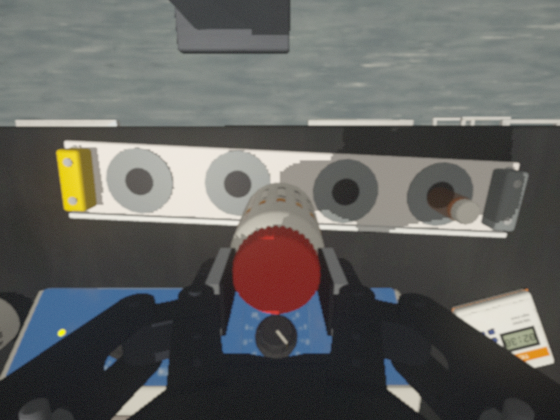

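The red jar hangs upright, cap at (276,271), with the pad 3 spot at (345,192). Lowering.

Call:
{"api": "send_rows", "payload": {"series": [{"dx": -2,"dy": 35,"dz": 5,"ax": 0,"ay": 0,"az": 0,"gripper": 30},{"dx": -2,"dy": 65,"dz": 20,"ax": 0,"ay": 0,"az": 0,"gripper": 30},{"dx": -2,"dy": 65,"dz": 50,"ax": 0,"ay": 0,"az": 0,"gripper": 30},{"dx": -2,"dy": 65,"dz": 72,"ax": 0,"ay": 0,"az": 0,"gripper": 30},{"dx": -2,"dy": 65,"dz": 77,"ax": 0,"ay": 0,"az": 0,"gripper": 30}]}}

```text
time_s: 12.25
position: [441.9, 194.6, 79.2]
tool_rot: [-0.007, -3.137, 0.003]
wrist_force: [-4.4, -3.5, 18.6]
width: 0.456
finger_force: 46.6
```

Call:
{"api": "send_rows", "payload": {"series": [{"dx": 0,"dy": 0,"dz": 1,"ax": 0,"ay": 0,"az": 0,"gripper": 30},{"dx": 0,"dy": 0,"dz": 2,"ax": 0,"ay": 0,"az": 0,"gripper": 30},{"dx": 0,"dy": 0,"dz": 3,"ax": 0,"ay": 0,"az": 0,"gripper": 30},{"dx": 0,"dy": 0,"dz": 3,"ax": 0,"ay": 0,"az": 0,"gripper": 30}]}}

```text
time_s: 12.65
position: [444.4, 196.1, 79.6]
tool_rot: [0.007, 3.14, 0.001]
wrist_force: [-0.6, 0.6, -2.4]
width: 0.45
finger_force: 43.4
```

Call:
{"api": "send_rows", "payload": {"series": [{"dx": 0,"dy": 0,"dz": 1,"ax": 0,"ay": 0,"az": 0,"gripper": 30},{"dx": 0,"dy": 0,"dz": 2,"ax": 0,"ay": 0,"az": 0,"gripper": 30},{"dx": 0,"dy": 0,"dz": 2,"ax": 0,"ay": 0,"az": 0,"gripper": 30},{"dx": 0,"dy": 0,"dz": 2,"ax": 0,"ay": 0,"az": 0,"gripper": 30}]}}

```text
time_s: 13.05
position: [445.5, 196.2, 79.3]
tool_rot: [0.006, 3.138, 0.0]
wrist_force: [-2.7, -3.2, 12.5]
width: 0.448
finger_force: 45.4
```

Contact (12.5 N). Backing off slightly and releasing.

Call:
{"api": "send_rows", "payload": {"series": [{"dx": 0,"dy": 0,"dz": -1,"ax": 0,"ay": 0,"az": 0,"gripper": 30},{"dx": 0,"dy": 0,"dz": -1,"ax": 0,"ay": 0,"az": 0,"gripper": 52},{"dx": 0,"dy": 0,"dz": -1,"ax": 0,"ay": 0,"az": 0,"gripper": 60},{"dx": 0,"dy": 0,"dz": -1,"ax": 0,"ay": 0,"az": 0,"gripper": 65},{"dx": 0,"dy": 0,"dz": -15,"ax": 0,"ay": 0,"az": 0,"gripper": 70}]}}

```text
time_s: 13.55
position: [442.0, 195.6, 90.1]
tool_rot: [-0.006, -3.137, 0.002]
wrist_force: [-0.2, -0.8, -0.2]
width: 0.697
finger_force: 0.0
```

Call:
{"api": "send_rows", "payload": {"series": [{"dx": 0,"dy": 0,"dz": -40,"ax": 0,"ay": 0,"az": 0,"gripper": 80},{"dx": 0,"dy": 0,"dz": -80,"ax": 0,"ay": 0,"az": 0,"gripper": 90},{"dx": 0,"dy": -45,"dz": -110,"ax": 0,"ay": 0,"az": 0,"gripper": 90},{"dx": 0,"dy": -90,"dz": -115,"ax": 0,"ay": 0,"az": 0,"gripper": 90},{"dx": 0,"dy": -120,"dz": -115,"ax": 0,"ay": 0,"az": 0,"gripper": 90}]}}

```text
time_s: 14.05
position: [444.5, 74.2, 210.4]
tool_rot: [0.006, 3.136, -0.001]
wrist_force: [1.2, -0.3, -0.3]
width: 0.9
finger_force: 0.0
```

Run:
```python
from h import *
c=shot("wrist","w9");s=r.observe();p=s['position'];print(p,s['time_s'])
blob(c,(440,200),95,red,40,200)
blob(c,(443,290),60,lambda f:f.min(2)>130,25)
spots2(c,PADS[:2],20)
c=cams.read_camera("top");blob(c,(440,200),95,red,15,30)
```

```text
[443.81208521  73.13397627 208.58390607] 14.15
[   6   20   50   47 1816] cen [422.6 199.7] [441.9 192. ] box [442.2 192. ]
[   0    0   50   50 1467] cen [510.2 192.9] [444.9 289. ] box [441.7 288.7]
pad 1 [ 12   9  23  24 432] [217.9 169.4] [429.9   8.2]
pad 2 [   0    7   41   32 1063] [303.3 172.8] [434.1 100.3]
[17 12  9 10 78] cen [188.5 260.2] [439.4 186.2] box [438.6 184.8]
```

The red jar looks about 7 mm short in y, because the arm was still settling when I measured it. I'll go back over it, settle, and measure again.

Call:
{"api": "send_rows", "payload": {"series": [{"dx": 0,"dy": 40,"dz": 0,"ax": 0,"ay": 0,"az": 0,"gripper": 80},{"dx": 0,"dy": 80,"dz": 0,"ax": 0,"ay": 0,"az": 0,"gripper": 80},{"dx": 0,"dy": 110,"dz": 0,"ax": 0,"ay": 0,"az": 0,"gripper": 80},{"dx": 0,"dy": 120,"dz": 0,"ax": 0,"ay": 0,"az": 0,"gripper": 80},{"dx": 0,"dy": 120,"dz": 0,"ax": 0,"ay": 0,"az": 0,"gripper": 80}]}}

```text
time_s: 14.7
position: [443.2, 197.9, 206.9]
tool_rot: [-0.001, -3.141, -0.0]
wrist_force: [-0.1, -0.2, 1.0]
width: 0.801
finger_force: 0.0
```

Call:
{"api": "send_rows", "payload": {"series": [{"dx": 0,"dy": 0,"dz": 0,"ax": 0,"ay": 0,"az": 0,"gripper": 80},{"dx": 0,"dy": 0,"dz": 0,"ax": 0,"ay": 0,"az": 0,"gripper": 80},{"dx": 0,"dy": 0,"dz": 0,"ax": 0,"ay": 0,"az": 0,"gripper": 80},{"dx": 0,"dy": 0,"dz": 0,"ax": 0,"ay": 0,"az": 0,"gripper": 80},{"dx": 0,"dy": 0,"dz": 0,"ax": 0,"ay": 0,"az": 0,"gripper": 80}]}}

```text
time_s: 15.2
position: [443.9, 195.6, 206.8]
tool_rot: [0.007, 3.141, -0.0]
wrist_force: [0.6, -0.6, 0.4]
width: 0.801
finger_force: 0.0
```

Run:
```python
from h import *
for i in range(2):
    c=shot("wrist","w10");s=r.observe();p=s['position'];print(p,s['time_s'])
blob(c,(440,195),95,red,40,200)
blob(c,(443,290),60,lambda f:f.min(2)>130,25)
spots2(c,PADS[:2],20)
f=c['frame'];u,v=px(c,[440,245,50]).astype(int);x0,y0=u-100,v-75
cv2.imwrite('pics/w10c.png',cv2.resize(f[y0:y0+150,x0:x0+200],None,fx=4,fy=4,interpolation=cv2.INTER_CUBIC)[:,:,::-1]);print(x0,y0, px(c,[440.1,201,8]),px(c,[443,290.6,8]))
```

```text
[443.83711357 195.84316782 206.83238162] 15.3
[443.81895919 196.023469   206.82742202] 15.4
[  18   20   46   48 1674] cen [274.5 202.8] [442.9 195. ] box [442.6 195.1]
[   0    0   50   50 1184] cen [383.3 198.3] [448.2 296. ] box [441.7 289.2]
pad 1 [ 11   9  24  23 444] [100.4 171. ] [429.9   8. ]
pad 2 [ 10   9  23  23 433] [186. 173.] [432.5  99.6]
227 112 [280.42532109 179.64423004] [363.24077769 181.96136426]
```

View pics/w10c.png

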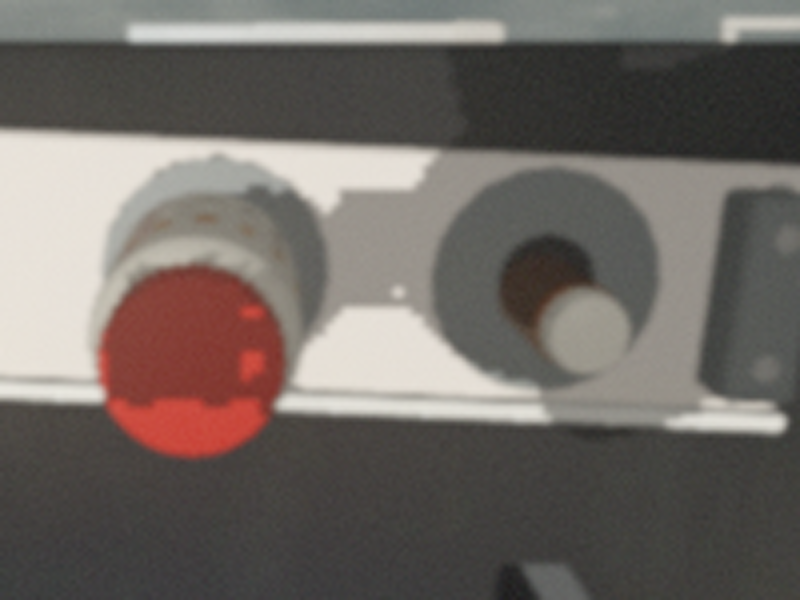

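The red jar sits left of its pad centre, about 6 mm short in y. The vial covers its spot well. Regripping the jar to shift it.

Call:
{"api": "send_rows", "payload": {"series": [{"dx": 0,"dy": 0,"dz": 40,"ax": 0,"ay": 0,"az": 0,"gripper": 70},{"dx": 0,"dy": 0,"dz": 85,"ax": 0,"ay": 0,"az": 0,"gripper": 70},{"dx": 0,"dy": 0,"dz": 115,"ax": 0,"ay": 0,"az": 0,"gripper": 70},{"dx": 0,"dy": 0,"dz": 126,"ax": 0,"ay": 0,"az": 0,"gripper": 70},{"dx": 0,"dy": 0,"dz": 126,"ax": 0,"ay": 0,"az": 0,"gripper": 65}]}}

```text
time_s: 15.9
position: [442.5, 195.7, 79.4]
tool_rot: [-0.006, -3.138, 0.002]
wrist_force: [0.0, 0.2, -0.2]
width: 0.648
finger_force: 0.0
```

Call:
{"api": "send_rows", "payload": {"series": [{"dx": 0,"dy": 0,"dz": 0,"ax": 0,"ay": 0,"az": 0,"gripper": 50},{"dx": 0,"dy": 0,"dz": 0,"ax": 0,"ay": 0,"az": 0,"gripper": 40},{"dx": 0,"dy": 0,"dz": 0,"ax": 0,"ay": 0,"az": 0,"gripper": 30},{"dx": 0,"dy": 0,"dz": 0,"ax": 0,"ay": 0,"az": 0,"gripper": 30},{"dx": 0,"dy": 0,"dz": 0,"ax": 0,"ay": 0,"az": 0,"gripper": 30}]}}

```text
time_s: 16.4
position: [445.5, 196.7, 83.1]
tool_rot: [0.006, 3.138, 0.002]
wrist_force: [-0.8, -0.6, 6.7]
width: 0.447
finger_force: 45.7
```

Call:
{"api": "send_rows", "payload": {"series": [{"dx": 0,"dy": 0,"dz": -6,"ax": 0,"ay": 0,"az": 0,"gripper": 30},{"dx": 2.5,"dy": 5.5,"dz": -6,"ax": 0,"ay": 0,"az": 0,"gripper": 30},{"dx": 2.5,"dy": 5.5,"dz": -6,"ax": 0,"ay": 0,"az": 0,"gripper": 30},{"dx": 2.5,"dy": 5.5,"dz": -6,"ax": 0,"ay": 0,"az": 0,"gripper": 30},{"dx": 2.5,"dy": 5.5,"dz": -6,"ax": 0,"ay": 0,"az": 0,"gripper": 30}]}}

```text
time_s: 16.9
position: [441.0, 201.6, 86.5]
tool_rot: [-0.005, -3.141, 0.0]
wrist_force: [0.7, -0.2, -1.1]
width: 0.441
finger_force: 45.2
```

Call:
{"api": "send_rows", "payload": {"series": [{"dx": 0,"dy": 0,"dz": 2,"ax": 0,"ay": 0,"az": 0,"gripper": 30},{"dx": 0,"dy": 0,"dz": 4,"ax": 0,"ay": 0,"az": 0,"gripper": 30},{"dx": 0,"dy": 0,"dz": 5,"ax": 0,"ay": 0,"az": 0,"gripper": 30},{"dx": 0,"dy": 0,"dz": 5,"ax": 0,"ay": 0,"az": 0,"gripper": 30},{"dx": 0,"dy": 0,"dz": 5,"ax": 0,"ay": 0,"az": 0,"gripper": 30}]}}

```text
time_s: 17.4
position: [442.4, 201.6, 83.2]
tool_rot: [0.006, 3.139, 0.0]
wrist_force: [-1.8, -2.6, 9.7]
width: 0.444
finger_force: 46.2
```

Call:
{"api": "send_rows", "payload": {"series": [{"dx": 0,"dy": 0,"dz": -1,"ax": 0,"ay": 0,"az": 0,"gripper": 30},{"dx": 0,"dy": 0,"dz": -1,"ax": 0,"ay": 0,"az": 0,"gripper": 52},{"dx": 0,"dy": 0,"dz": -1,"ax": 0,"ay": 0,"az": 0,"gripper": 60},{"dx": 0,"dy": 0,"dz": -1,"ax": 0,"ay": 0,"az": 0,"gripper": 65},{"dx": 0,"dy": 0,"dz": -15,"ax": 0,"ay": 0,"az": 0,"gripper": 70}]}}

```text
time_s: 17.9
position: [439.5, 201.1, 95.1]
tool_rot: [-0.006, -3.137, 0.002]
wrist_force: [-0.1, 0.6, -0.7]
width: 0.703
finger_force: 0.0
```

Call:
{"api": "send_rows", "payload": {"series": [{"dx": 0,"dy": 0,"dz": -40,"ax": 0,"ay": 0,"az": 0,"gripper": 80},{"dx": 0,"dy": 0,"dz": -85,"ax": 0,"ay": 0,"az": 0,"gripper": 90},{"dx": 0,"dy": -10,"dz": -125,"ax": 0,"ay": 0,"az": 0,"gripper": 95},{"dx": 0,"dy": -45,"dz": -145,"ax": 0,"ay": 0,"az": 0,"gripper": 95},{"dx": 0,"dy": -90,"dz": -150,"ax": 0,"ay": 0,"az": 0,"gripper": 95}]}}

```text
time_s: 18.4
position: [442.5, 112.1, 251.9]
tool_rot: [0.001, 3.135, 0.002]
wrist_force: [1.6, -0.7, -0.3]
width: 0.947
finger_force: 0.0
```

Call:
{"api": "send_rows", "payload": {"series": [{"dx": -10,"dy": -45,"dz": 0,"ax": 0,"ay": 0,"az": 0,"gripper": 95},{"dx": -30,"dy": -90,"dz": 0,"ax": 0,"ay": 0,"az": 0,"gripper": 95},{"dx": -50,"dy": -135,"dz": 0,"ax": 0,"ay": 0,"az": 0,"gripper": 95},{"dx": -70,"dy": -180,"dz": 0,"ax": 0,"ay": 0,"az": 0,"gripper": 95},{"dx": -90,"dy": -225,"dz": 0,"ax": 0,"ay": 0,"az": 0,"gripper": 95}]}}

```text
time_s: 18.9
position: [530.6, -115.8, 248.2]
tool_rot: [0.006, 3.14, -0.0]
wrist_force: [0.4, 1.0, 0.9]
width: 0.949
finger_force: 0.0
```

Call:
{"api": "send_rows", "payload": {"series": [{"dx": -20,"dy": -35,"dz": 0,"ax": 0,"ay": 0,"az": 0,"gripper": 95},{"dx": -45,"dy": -60,"dz": 0,"ax": 0,"ay": 0,"az": 0,"gripper": 95},{"dx": -45,"dy": -60,"dz": 0,"ax": 0,"ay": 0,"az": 0,"gripper": 95},{"dx": -45,"dy": -60,"dz": 0,"ax": 0,"ay": 0,"az": 0,"gripper": 95},{"dx": -45,"dy": -60,"dz": 0,"ax": 0,"ay": 0,"az": 0,"gripper": 95}]}}

```text
time_s: 19.4
position: [574.6, -173.1, 247.5]
tool_rot: [0.005, 3.141, 0.0]
wrist_force: [-0.2, 0.9, -0.2]
width: 0.945
finger_force: 0.0
```

Run:
```python
from h import *
shot("wrist");c=shot("wrist","w11");s=r.observe();p=s['position'];print(p,s['time_s'],s['tool_rot'])
blob(c,(580,-176),122,blue,45,200)
```

```text
[ 574.7306292  -172.98781948  247.59739417] 19.6 [ 4.13976602e-03  3.14062620e+00 -5.79768014e-04]
[  19   20   58   58 2588] cen [274.7 208.6] [ 582.7 -173.8] box [ 582.6 -173.9]
```

Call:
{"api": "send_rows", "payload": {"series": [{"dx": -8.5,"dy": -1,"dz": 40,"ax": 0,"ay": 0,"az": 0,"gripper": 90},{"dx": -8.5,"dy": -1,"dz": 80,"ax": 0,"ay": 0,"az": 0,"gripper": 90},{"dx": -8.5,"dy": -1,"dz": 120,"ax": 0,"ay": 0,"az": 0,"gripper": 90},{"dx": -8.5,"dy": -1,"dz": 145,"ax": 0,"ay": 0,"az": 0,"gripper": 90},{"dx": -8.5,"dy": -1,"dz": 149,"ax": 0,"ay": 0,"az": 0,"gripper": 80}]}}

```text
time_s: 20.1
position: [580.4, -173.2, 93.6]
tool_rot: [-0.005, -3.135, -0.004]
wrist_force: [-0.9, 0.3, -0.3]
width: 0.801
finger_force: 0.0
```

Call:
{"api": "send_rows", "payload": {"series": [{"dx": 0,"dy": 0,"dz": 0,"ax": 0,"ay": 0,"az": 0,"gripper": 65},{"dx": 0,"dy": 0,"dz": 0,"ax": 0,"ay": 0,"az": 0,"gripper": 55},{"dx": 0,"dy": 0,"dz": 0,"ax": 0,"ay": 0,"az": 0,"gripper": 45},{"dx": 0,"dy": 0,"dz": 0,"ax": 0,"ay": 0,"az": 0,"gripper": 45},{"dx": 0,"dy": 0,"dz": 0,"ax": 0,"ay": 0,"az": 0,"gripper": 45}], "newtons": 60}}

```text
time_s: 20.6
position: [584.1, -175.2, 99.3]
tool_rot: [0.006, 3.14, -0.001]
wrist_force: [-1.4, 0.6, 3.9]
width: 0.586
finger_force: 59.2
```

Call:
{"api": "send_rows", "payload": {"series": [{"dx": 0,"dy": 0,"dz": -15,"ax": 0,"ay": 0,"az": 0,"gripper": 45},{"dx": 0,"dy": 0,"dz": -40,"ax": 0,"ay": 0,"az": 0,"gripper": 45},{"dx": 0,"dy": 0,"dz": -70,"ax": 0,"ay": 0,"az": 0,"gripper": 45},{"dx": 0,"dy": 0,"dz": -90,"ax": 0,"ay": 0,"az": 0,"gripper": 45},{"dx": 0,"dy": 0,"dz": -90,"ax": 0,"ay": 0,"az": 0,"gripper": 45}]}}

```text
time_s: 21.1
position: [585.7, -175.8, 193.1]
tool_rot: [0.006, 3.134, -0.004]
wrist_force: [0.0, 0.4, -2.7]
width: 0.588
finger_force: 58.6
```

Call:
{"api": "send_rows", "payload": {"series": [{"dx": 40,"dy": 0,"dz": 0,"ax": 0,"ay": 0,"az": 0,"gripper": 45},{"dx": 80,"dy": 0,"dz": 0,"ax": 0,"ay": 0,"az": 0,"gripper": 45},{"dx": 120,"dy": 10,"dz": 0,"ax": 0,"ay": 0,"az": 0,"gripper": 45},{"dx": 145,"dy": 40,"dz": 0,"ax": 0,"ay": 0,"az": 0,"gripper": 45},{"dx": 150,"dy": 80,"dz": 0,"ax": 0,"ay": 0,"az": 0,"gripper": 45}]}}

```text
time_s: 21.6
position: [430.6, -94.5, 186.3]
tool_rot: [-0.012, -3.139, -0.0]
wrist_force: [1.6, 0.1, -3.8]
width: 0.584
finger_force: 59.5
```

Call:
{"api": "send_rows", "payload": {"series": [{"dx": 0,"dy": 40,"dz": 0,"ax": 0,"ay": 0,"az": 0,"gripper": 45},{"dx": 0,"dy": 80,"dz": 0,"ax": 0,"ay": 0,"az": 0,"gripper": 45},{"dx": 0,"dy": 115,"dz": 0,"ax": 0,"ay": 0,"az": 0,"gripper": 45},{"dx": 0,"dy": 130,"dz": 0,"ax": 0,"ay": 0,"az": 0,"gripper": 45},{"dx": 0,"dy": 130,"dz": 0,"ax": 0,"ay": 0,"az": 0,"gripper": 45}]}}

```text
time_s: 22.1
position: [433.3, 37.6, 186.8]
tool_rot: [-0.001, -3.14, -0.001]
wrist_force: [-0.3, 1.0, -4.0]
width: 0.583
finger_force: 59.7
```

Call:
{"api": "send_rows", "payload": {"series": [{"dx": 0,"dy": 0,"dz": 0,"ax": 0,"ay": 0,"az": 0,"gripper": 45},{"dx": 0,"dy": 0,"dz": 0,"ax": 0,"ay": 0,"az": 0,"gripper": 45},{"dx": 0,"dy": 0,"dz": 0,"ax": 0,"ay": 0,"az": 0,"gripper": 45},{"dx": 0,"dy": 0,"dz": 0,"ax": 0,"ay": 0,"az": 0,"gripper": 45},{"dx": 0,"dy": 0,"dz": 0,"ax": 0,"ay": 0,"az": 0,"gripper": 45}]}}

```text
time_s: 22.6
position: [434.2, 35.2, 187.8]
tool_rot: [-0.008, -3.142, 0.0]
wrist_force: [-0.5, 0.2, -4.0]
width: 0.577
finger_force: 59.7
```

Run:
```python
from h import *
c=shot("wrist","w12");s=r.observe();p=s['position'];print(p,s['time_s'],s['tool_rot'],s['width'])
spots2(c,PADS,24)
print(px(c,[p[0],p[1],p[2]+24]))
blob(c,(p[0],p[1]),p[2]+24,blue,70,500)
blob(c,(440,201),95,red,40,200)
```

```text
[434.19061983  35.38660574 187.79480762] 22.7 [ 6.90089274e-03  3.14157081e+00 -1.13270227e-05] 0.5854386846798221
pad 1 [  13   12   36   37 1036] [253.8 188.5] [436.   12.8]
pad 2 [ 13  12  26  25 487] [338.5 184.6] [432.3  99.5]
pad 3 [  0   0  49  46 502] [420.4 186.2] [434.4 183.6]
pad 4 [   0   12   49   37 1051] [520.4 199.8] [449.2 288.9]
[275.11864342 289.37788851]
[    4     2   135   138 13907] cen [276.8 293.1] [435.9  36.1] box [434.2  35.8]
[   5   14   57   51 2194] cen [484.2 214.5] [438.2 195.3] box [438.5 195.2]
```

View pics/w12.png

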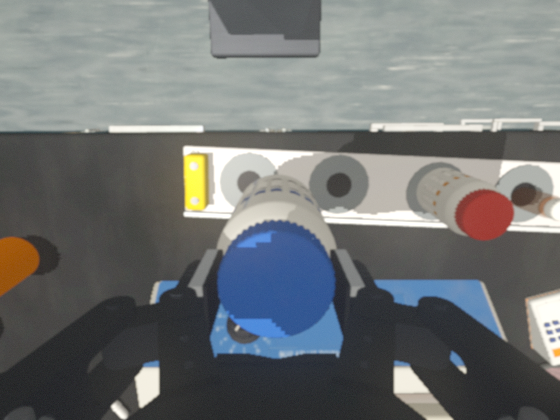

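The blue jar hangs upright, cap at (277,283), with the pad 2 spot at (339,185). Red and vial are standing well. Moving by dy 63.5.

Call:
{"api": "send_rows", "payload": {"series": [{"dx": 0,"dy": 35,"dz": 5,"ax": 0,"ay": 0,"az": 0,"gripper": 45},{"dx": 0,"dy": 60,"dz": 15,"ax": 0,"ay": 0,"az": 0,"gripper": 45},{"dx": 0,"dy": 63.5,"dz": 40,"ax": 0,"ay": 0,"az": 0,"gripper": 45},{"dx": 0,"dy": 63.5,"dz": 62,"ax": 0,"ay": 0,"az": 0,"gripper": 45},{"dx": 0,"dy": 63.5,"dz": 70,"ax": 0,"ay": 0,"az": 0,"gripper": 45}]}}

```text
time_s: 23.2
position: [432.7, 99.3, 115.4]
tool_rot: [-0.005, -3.138, 0.001]
wrist_force: [0.7, 0.5, -3.5]
width: 0.582
finger_force: 60.1
```

Call:
{"api": "send_rows", "payload": {"series": [{"dx": 0,"dy": 0,"dz": 3,"ax": 0,"ay": 0,"az": 0,"gripper": 45},{"dx": 0,"dy": 0,"dz": 6,"ax": 0,"ay": 0,"az": 0,"gripper": 45},{"dx": 0,"dy": 0,"dz": 9,"ax": 0,"ay": 0,"az": 0,"gripper": 45},{"dx": 0,"dy": 0,"dz": 9,"ax": 0,"ay": 0,"az": 0,"gripper": 45},{"dx": 0,"dy": 0,"dz": 9,"ax": 0,"ay": 0,"az": 0,"gripper": 45}]}}

```text
time_s: 23.7
position: [435.1, 99.1, 109.7]
tool_rot: [0.006, 3.14, 0.0]
wrist_force: [-0.8, 0.8, -0.2]
width: 0.584
finger_force: 60.7
```

Call:
{"api": "send_rows", "payload": {"series": [{"dx": 0,"dy": 0,"dz": 1,"ax": 0,"ay": 0,"az": 0,"gripper": 45},{"dx": 0,"dy": 0,"dz": 2,"ax": 0,"ay": 0,"az": 0,"gripper": 45},{"dx": 0,"dy": 0,"dz": 2.5,"ax": 0,"ay": 0,"az": 0,"gripper": 45},{"dx": 0,"dy": 0,"dz": 2.5,"ax": 0,"ay": 0,"az": 0,"gripper": 45}]}}

```text
time_s: 24.1
position: [436.0, 99.2, 109.1]
tool_rot: [0.006, 3.138, 0.0]
wrist_force: [-6.3, -1.4, 17.0]
width: 0.583
finger_force: 63.9
```

Call:
{"api": "send_rows", "payload": {"series": [{"dx": 0,"dy": 0,"dz": -1.5,"ax": 0,"ay": 0,"az": 0,"gripper": 45},{"dx": 0,"dy": 0,"dz": -1.5,"ax": 0,"ay": 0,"az": 0,"gripper": 65},{"dx": 0,"dy": 0,"dz": -1.5,"ax": 0,"ay": 0,"az": 0,"gripper": 72},{"dx": 0,"dy": 0,"dz": -1.5,"ax": 0,"ay": 0,"az": 0,"gripper": 78},{"dx": 0,"dy": 0,"dz": -15,"ax": 0,"ay": 0,"az": 0,"gripper": 80}]}}

```text
time_s: 24.6
position: [432.8, 99.0, 119.7]
tool_rot: [-0.006, -3.138, 0.001]
wrist_force: [-0.9, 0.3, -0.1]
width: 0.803
finger_force: 0.0
```

Call:
{"api": "send_rows", "payload": {"series": [{"dx": 0,"dy": 0,"dz": -40,"ax": 0,"ay": 0,"az": 0,"gripper": 85},{"dx": 0,"dy": 0,"dz": -85,"ax": 0,"ay": 0,"az": 0,"gripper": 85},{"dx": 0,"dy": 0,"dz": -130,"ax": 0,"ay": 0,"az": 0,"gripper": 85},{"dx": 0,"dy": -10,"dz": -150,"ax": 0,"ay": 0,"az": 0,"gripper": 85},{"dx": 0,"dy": -10,"dz": -150,"ax": 0,"ay": 0,"az": 0,"gripper": 85}]}}

```text
time_s: 25.1
position: [436.4, 88.8, 276.7]
tool_rot: [0.007, 3.133, 0.001]
wrist_force: [0.3, 0.8, 0.2]
width: 0.85
finger_force: 0.0
```

Call:
{"api": "send_rows", "payload": {"series": [{"dx": 0,"dy": 0,"dz": 0,"ax": 0,"ay": 0,"az": 0,"gripper": 85},{"dx": 0,"dy": 0,"dz": 0,"ax": 0,"ay": 0,"az": 0,"gripper": 85},{"dx": 0,"dy": 0,"dz": 0,"ax": 0,"ay": 0,"az": 0,"gripper": 85},{"dx": 0,"dy": 0,"dz": 0,"ax": 0,"ay": 0,"az": 0,"gripper": 85}]}}

```text
time_s: 25.5
position: [433.7, 89.3, 270.1]
tool_rot: [-0.006, -3.139, 0.0]
wrist_force: [0.6, -0.5, 0.1]
width: 0.85
finger_force: 0.0
```

Run:
```python
from h import *
c=shot("wrist","w13");s=r.observe();p=s['position'];print(p,s['time_s'],s['tool_rot'],s['width'])
spots2(c,PADS[:1],20)
blob(c,(432,99),130,blue,40,300)
blob(c,(440,201),95,red,40,200)
```

```text
[434.01391726  89.26086599 270.54996217] 25.6 [-5.69191534e-03 -3.14024309e+00  1.16065986e-04] 0.8491811082769412
pad 1 [ 13  11  19  20 310] [212.  170.7] [429.8   8.1]
[   9   12   53   55 2318] cen [281.4 193.4] [431.4  94.4] box [431.   94.1]
[  18   21   39   38 1118] cen [382.2 192.4] [438.8 197.4] box [439.  197.3]
```

Run:
```python
from h import *
w=cv2.imread('pics/w13.png')[130:250,150:450]
c=shot("top");t=c['frame'][225:290,130:290,::-1]
for n,X,z in [('pad2 top',(432.5,98.7),130),('red',(440,200),95),('pad2',(432.5,98.7),8)]: print(n,px(c,[*X,z]))
blob(c,(432,98),130,blue,14,20)
blob(c,(440,200),95,red,15,30)
s=shot("side");
for n,X,z in [('blue',(432.5,99),130),('red',(440,200.5),95),('vial',(443,290),60)]: print(n,px(s,[*X,z]))
sf=s['frame'][140:250,180:280,::-1]
a=cv2.resize(w,(780,312));b=cv2.resize(t,(500,203*1),interpolation=cv2.INTER_CUBIC);d=cv2.resize(sf,(250,275),interpolation=cv2.INTER_CUBIC)
o=np.zeros((590,790,3),np.uint8);o[:312,:780]=a;o[314:517,:500]=b;o[314:589,510:760]=d
cv2.imwrite('pics/comb.png',o)
```

```text
pad2 top [218.16516725 262.73566389]
red [183.60977032 259.72034807]
pad2 [222.65426522 267.44207956]
[ 8 16  5  8 25] cen [214.7 267.3] [419.6 107.2] box [419. 109.]
[ 10  12  14  11 120] cen [184.2 261. ] [436.4 198. ] box [436.5 197.2]
blue [214.90659907 170.58222228]
red [213.08890577 167.43886525]
vial [210.67228951 166.17610671]
```

View pics/comb.png

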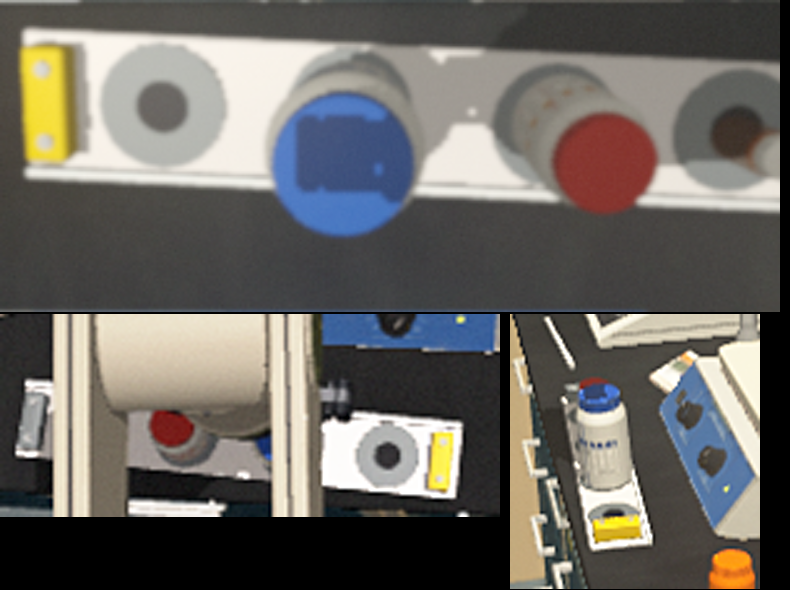

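The wrist crop shows the blue jar (cap at crop 344) about 4–5 mm short of its pad centre (crop ~355), while red is fine. Regripping blue to shift it.

Call:
{"api": "send_rows", "payload": {"series": [{"dx": 1,"dy": 6,"dz": 40,"ax": 0,"ay": 0,"az": 0,"gripper": 85},{"dx": 1,"dy": 6,"dz": 85,"ax": 0,"ay": 0,"az": 0,"gripper": 85},{"dx": 1,"dy": 6,"dz": 130,"ax": 0,"ay": 0,"az": 0,"gripper": 85},{"dx": 1,"dy": 6,"dz": 155,"ax": 0,"ay": 0,"az": 0,"gripper": 85},{"dx": 1,"dy": 6,"dz": 160,"ax": 0,"ay": 0,"az": 0,"gripper": 80}]}}

```text
time_s: 26.3
position: [430.5, 94.9, 107.5]
tool_rot: [-0.006, -3.135, 0.001]
wrist_force: [-0.4, -0.6, 0.3]
width: 0.8
finger_force: 0.0
```

Call:
{"api": "send_rows", "payload": {"series": [{"dx": 0,"dy": 0,"dz": 0,"ax": 0,"ay": 0,"az": 0,"gripper": 65},{"dx": 0,"dy": 0,"dz": 0,"ax": 0,"ay": 0,"az": 0,"gripper": 55},{"dx": 0,"dy": 0,"dz": 0,"ax": 0,"ay": 0,"az": 0,"gripper": 45},{"dx": 0,"dy": 0,"dz": 0,"ax": 0,"ay": 0,"az": 0,"gripper": 45},{"dx": 0,"dy": 0,"dz": 0,"ax": 0,"ay": 0,"az": 0,"gripper": 45}]}}

```text
time_s: 26.8
position: [434.5, 95.3, 112.8]
tool_rot: [0.006, 3.139, 0.0]
wrist_force: [-0.7, -0.4, 5.0]
width: 0.574
finger_force: 61.1
```

Call:
{"api": "send_rows", "payload": {"series": [{"dx": 0,"dy": 0,"dz": -6,"ax": 0,"ay": 0,"az": 0,"gripper": 45},{"dx": -1,"dy": 4.5,"dz": -6,"ax": 0,"ay": 0,"az": 0,"gripper": 45},{"dx": -1,"dy": 4.5,"dz": -6,"ax": 0,"ay": 0,"az": 0,"gripper": 45},{"dx": -1,"dy": 4.5,"dz": -6,"ax": 0,"ay": 0,"az": 0,"gripper": 45},{"dx": -1,"dy": 4.5,"dz": -6,"ax": 0,"ay": 0,"az": 0,"gripper": 45}]}}

```text
time_s: 27.3
position: [434.1, 99.7, 116.9]
tool_rot: [-0.006, -3.141, 0.0]
wrist_force: [-0.0, -0.1, -3.4]
width: 0.572
finger_force: 60.2
```

Call:
{"api": "send_rows", "payload": {"series": [{"dx": 0,"dy": 0,"dz": 2,"ax": 0,"ay": 0,"az": 0,"gripper": 45},{"dx": 0,"dy": 0,"dz": 4,"ax": 0,"ay": 0,"az": 0,"gripper": 45},{"dx": 0,"dy": 0,"dz": 5,"ax": 0,"ay": 0,"az": 0,"gripper": 45},{"dx": 0,"dy": 0,"dz": 5,"ax": 0,"ay": 0,"az": 0,"gripper": 45},{"dx": 0,"dy": 0,"dz": 5,"ax": 0,"ay": 0,"az": 0,"gripper": 45}]}}

```text
time_s: 27.8
position: [434.6, 99.7, 112.7]
tool_rot: [0.006, 3.141, 0.0]
wrist_force: [-1.9, -0.9, 3.6]
width: 0.577
finger_force: 61.0
```

Call:
{"api": "send_rows", "payload": {"series": [{"dx": 0,"dy": 0,"dz": 0,"ax": 0,"ay": 0,"az": 0,"gripper": 60},{"dx": 0,"dy": 0,"dz": 0,"ax": 0,"ay": 0,"az": 0,"gripper": 66},{"dx": 0,"dy": 0,"dz": 0,"ax": 0,"ay": 0,"az": 0,"gripper": 72},{"dx": 0,"dy": 0,"dz": 0,"ax": 0,"ay": 0,"az": 0,"gripper": 78},{"dx": 0,"dy": 0,"dz": -15,"ax": 0,"ay": 0,"az": 0,"gripper": 80}]}}

```text
time_s: 28.3
position: [432.8, 99.5, 125.4]
tool_rot: [-0.006, -3.138, 0.001]
wrist_force: [0.4, -0.3, 0.0]
width: 0.805
finger_force: 0.0
```

Call:
{"api": "send_rows", "payload": {"series": [{"dx": 0,"dy": 0,"dz": -40,"ax": 0,"ay": 0,"az": 0,"gripper": 85},{"dx": 0,"dy": 0,"dz": -85,"ax": 0,"ay": 0,"az": 0,"gripper": 85},{"dx": 0,"dy": 0,"dz": -130,"ax": 0,"ay": 0,"az": 0,"gripper": 85},{"dx": 0,"dy": 0,"dz": -150,"ax": 0,"ay": 0,"az": 0,"gripper": 85},{"dx": 0,"dy": 0,"dz": -150,"ax": 0,"ay": 0,"az": 0,"gripper": 85}]}}

```text
time_s: 28.8
position: [436.4, 99.9, 281.7]
tool_rot: [0.006, 3.134, 0.001]
wrist_force: [1.3, -0.9, -0.4]
width: 0.852
finger_force: 0.0
```

Run:
```python
from h import *
shot("wrist");c=shot("wrist","w14");s=r.observe();p=s['position'];print(p,s['time_s'],s['tool_rot'],s['width'])
spots2(c,PADS[:1],20)
blob(c,(432,99),130,blue,40,300)
blob(c,(440,201),95,red,40,200)
```

```text
[433.64016966  99.5746377  275.51678617] 29.0 [-6.03139215e-03 -3.13889899e+00  4.87694284e-04] 0.8456114967443458
pad 1 [ 12  11  20  19 301] [204.9 169.9] [429.9   8.1]
[  14   13   52   55 2242] cen [274.5 192.3] [431.8  98.5] box [431.5  98.5]
[  19   21   38   37 1076] cen [370.6 191.1] [438.9 197.7] box [438.8 197.5]
```

Call:
{"api": "send_rows", "payload": {"series": [{"dx": -15,"dy": -45,"dz": 0,"ax": 0,"ay": 0,"az": 0,"gripper": 85},{"dx": -30,"dy": -90,"dz": 0,"ax": 0,"ay": 0,"az": 0,"gripper": 85},{"dx": -45,"dy": -135,"dz": 0,"ax": 0,"ay": 0,"az": 0,"gripper": 85},{"dx": -60,"dy": -180,"dz": 0,"ax": 0,"ay": 0,"az": 0,"gripper": 85},{"dx": -75,"dy": -225,"dz": 0,"ax": 0,"ay": 0,"az": 0,"gripper": 85}]}}

```text
time_s: 29.5
position: [508.0, -127.3, 275.2]
tool_rot: [-0.006, -3.139, -0.002]
wrist_force: [-0.0, 0.3, -0.2]
width: 0.847
finger_force: 0.0
```

Call:
{"api": "send_rows", "payload": {"series": [{"dx": -15,"dy": -45,"dz": 0,"ax": 0,"ay": 0,"az": 0,"gripper": 85},{"dx": -30,"dy": -90,"dz": 0,"ax": 0,"ay": 0,"az": 0,"gripper": 85},{"dx": -45,"dy": -135,"dz": 0,"ax": 0,"ay": 0,"az": 0,"gripper": 85},{"dx": -65,"dy": -180,"dz": 0,"ax": 0,"ay": 0,"az": 0,"gripper": 85},{"dx": -85,"dy": -225,"dz": 0,"ax": 0,"ay": 0,"az": 0,"gripper": 85}]}}

```text
time_s: 30.0
position: [592.4, -352.5, 274.7]
tool_rot: [-0.006, -3.139, -0.003]
wrist_force: [0.0, 0.3, 1.0]
width: 0.85
finger_force: 0.0
```

Call:
{"api": "send_rows", "payload": {"series": [{"dx": 0,"dy": 0,"dz": 0,"ax": 0,"ay": 0,"az": 0,"gripper": 80},{"dx": 0,"dy": 0,"dz": 0,"ax": 0,"ay": 0,"az": 0,"gripper": 80},{"dx": 0,"dy": 0,"dz": 0,"ax": 0,"ay": 0,"az": 0,"gripper": 80},{"dx": 0,"dy": 0,"dz": 0,"ax": 0,"ay": 0,"az": 0,"gripper": 80},{"dx": 0,"dy": 0,"dz": 0,"ax": 0,"ay": 0,"az": 0,"gripper": 80}]}}

```text
time_s: 30.5
position: [592.8, -349.8, 278.7]
tool_rot: [0.004, 3.14, -0.001]
wrist_force: [0.1, -0.1, 0.2]
width: 0.799
finger_force: 0.0
```

Run:
```python
from h import *
shot("wrist");c=shot("wrist","w15");s=r.observe();p=s['position'];print(p,s['time_s'],s['tool_rot'],s['width'])
print(px(c,[603,-354,152]))
blob(c,(603,-354),152,lambda f:f.min(2)>110,45,200)
blob(c,(603,-354),152,lambda f:(f.min(2)>110)&(f.max(2)-f.min(2)<30),45,200)
```

```text
[ 592.79486738 -350.42802772  278.11296223] 30.7 [ 4.97695134e-03  3.14067394e+00 -9.96335731e-04] 0.7989074125432628
[271.53769558 210.75150937]
[  18    4   52   63 2106] cen [268.5 203.1] [ 596.1 -356.6] box [ 593.3 -355.7]
[ 41  72  43  18 601] cen [287.7 246.9] [ 637.  -339.7] box [ 635.7 -339.4]
[  28   24   41   43 1355] cen [273.9 209.8] [ 602.2 -351.9] box [ 602.3 -351.8]
[ 41  72  43  18 601] cen [287.7 246.9] [ 637.  -339.7] box [ 635.7 -339.4]
```

Call:
{"api": "send_rows", "payload": {"series": [{"dx": -10,"dy": -1.5,"dz": 40,"ax": 0,"ay": 0,"az": 0,"gripper": 75},{"dx": -10,"dy": -1.5,"dz": 80,"ax": 0,"ay": 0,"az": 0,"gripper": 75},{"dx": -10,"dy": -1.5,"dz": 115,"ax": 0,"ay": 0,"az": 0,"gripper": 75},{"dx": -10,"dy": -1.5,"dz": 138,"ax": 0,"ay": 0,"az": 0,"gripper": 70},{"dx": -10,"dy": -1.5,"dz": 144,"ax": 0,"ay": 0,"az": 0,"gripper": 65}]}}

```text
time_s: 31.2
position: [600.7, -350.9, 129.0]
tool_rot: [-0.006, -3.136, -0.006]
wrist_force: [0.2, 0.5, -0.8]
width: 0.653
finger_force: 0.0
```

Call:
{"api": "send_rows", "payload": {"series": [{"dx": 0,"dy": 0,"dz": 0,"ax": 0,"ay": 0,"az": 0,"gripper": 55},{"dx": 0,"dy": 0,"dz": 0,"ax": 0,"ay": 0,"az": 0,"gripper": 45},{"dx": 0,"dy": 0,"dz": 0,"ax": 0,"ay": 0,"az": 0,"gripper": 35},{"dx": 0,"dy": 0,"dz": 0,"ax": 0,"ay": 0,"az": 0,"gripper": 28},{"dx": 0,"dy": 0,"dz": 0,"ax": 0,"ay": 0,"az": 0,"gripper": 28}], "newtons": 60}}

```text
time_s: 31.7
position: [604.0, -353.3, 136.2]
tool_rot: [0.006, 3.138, -0.004]
wrist_force: [-0.6, 0.1, 6.1]
width: 0.401
finger_force: 59.2
```

Call:
{"api": "send_rows", "payload": {"series": [{"dx": 0,"dy": 0,"dz": -10,"ax": 0,"ay": 0,"az": 0,"gripper": 28},{"dx": 0,"dy": 0,"dz": -30,"ax": 0,"ay": 0,"az": 0,"gripper": 28},{"dx": 0,"dy": 0,"dz": -60,"ax": 0,"ay": 0,"az": 0,"gripper": 28},{"dx": 0,"dy": 0,"dz": -90,"ax": 0,"ay": 0,"az": 0,"gripper": 28},{"dx": 0,"dy": 0,"dz": -110,"ax": 0,"ay": 0,"az": 0,"gripper": 28}]}}

```text
time_s: 32.2
position: [603.1, -352.8, 246.6]
tool_rot: [0.006, 3.139, -0.002]
wrist_force: [-0.4, -0.2, -2.3]
width: 0.392
finger_force: 58.5
```

Call:
{"api": "send_rows", "payload": {"series": [{"dx": 25,"dy": 25,"dz": 0,"ax": 0,"ay": 0,"az": 0,"gripper": 28},{"dx": 55,"dy": 55,"dz": 0,"ax": 0,"ay": 0,"az": 0,"gripper": 28},{"dx": 85,"dy": 90,"dz": 0,"ax": 0,"ay": 0,"az": 0,"gripper": 28},{"dx": 115,"dy": 125,"dz": 0,"ax": 0,"ay": 0,"az": 0,"gripper": 28},{"dx": 140,"dy": 165,"dz": 0,"ax": 0,"ay": 0,"az": 0,"gripper": 28}]}}

```text
time_s: 32.7
position: [461.5, -186.0, 243.5]
tool_rot: [-0.008, -3.141, 0.0]
wrist_force: [1.3, 0.9, -2.1]
width: 0.397
finger_force: 58.8
```

Call:
{"api": "send_rows", "payload": {"series": [{"dx": 15,"dy": 40,"dz": 0,"ax": 0,"ay": 0,"az": 0,"gripper": 28},{"dx": 25,"dy": 80,"dz": 0,"ax": 0,"ay": 0,"az": 0,"gripper": 28},{"dx": 32,"dy": 110,"dz": 0,"ax": 0,"ay": 0,"az": 0,"gripper": 28},{"dx": 32,"dy": 130,"dz": 0,"ax": 0,"ay": 0,"az": 0,"gripper": 28},{"dx": 32,"dy": 130,"dz": 0,"ax": 0,"ay": 0,"az": 0,"gripper": 28}]}}

```text
time_s: 33.2
position: [431.5, -54.6, 244.0]
tool_rot: [0.001, 3.141, 0.001]
wrist_force: [1.4, -1.0, -4.2]
width: 0.395
finger_force: 59.5
```

Call:
{"api": "send_rows", "payload": {"series": [{"dx": 0,"dy": 0,"dz": 0,"ax": 0,"ay": 0,"az": 0,"gripper": 28},{"dx": 0,"dy": 0,"dz": 0,"ax": 0,"ay": 0,"az": 0,"gripper": 28},{"dx": 0,"dy": 0,"dz": 0,"ax": 0,"ay": 0,"az": 0,"gripper": 28},{"dx": 0,"dy": 0,"dz": 0,"ax": 0,"ay": 0,"az": 0,"gripper": 28},{"dx": 0,"dy": 0,"dz": 0,"ax": 0,"ay": 0,"az": 0,"gripper": 28}]}}

```text
time_s: 33.7
position: [431.8, -57.3, 243.2]
tool_rot: [-0.007, -3.141, -0.0]
wrist_force: [-0.3, 0.3, -3.2]
width: 0.396
finger_force: 59.5
```

Run:
```python
from h import *
shot("wrist");c=shot("wrist","w16");s=r.observe();p=s['position'];print(p,s['time_s'],s['tool_rot'],s['width'])
spots2(c,PADS[:1],20)
q=[p[0],p[1]];print('tcp axis',px(c,[*q,p[2]+18]))
blob(c,q,p[2]+18,lambda f:(f.min(2)>90)&(f.max(2)-f.min(2)<30),70,800)
```

```text
[431.79583979 -56.94936106 243.242002  ] 33.9 [-6.31398687e-03 -3.14142914e+00  2.19517975e-05] 0.3885341898502532
pad 1 [ 12  10  22  22 370] [330.4 175.1] [429.7   8. ]
tcp axis [275.05744732 282.24907808]
[  32   17   92  123 7439] cen [277.3 290.6] [435.8 -56. ] box [435.6 -53.7]
```

Call:
{"api": "send_rows", "payload": {"series": [{"dx": 1,"dy": 35,"dz": 5,"ax": 0,"ay": 0,"az": 0,"gripper": 28},{"dx": 1,"dy": 60,"dz": 20,"ax": 0,"ay": 0,"az": 0,"gripper": 28},{"dx": 1,"dy": 65,"dz": 50,"ax": 0,"ay": 0,"az": 0,"gripper": 28},{"dx": 1,"dy": 65,"dz": 80,"ax": 0,"ay": 0,"az": 0,"gripper": 28},{"dx": 1,"dy": 65,"dz": 92,"ax": 0,"ay": 0,"az": 0,"gripper": 28}]}}

```text
time_s: 34.4
position: [429.2, 8.7, 148.3]
tool_rot: [-0.005, -3.137, -0.001]
wrist_force: [-0.1, -0.3, -3.7]
width: 0.397
finger_force: 60.0
```

Call:
{"api": "send_rows", "payload": {"series": [{"dx": 0,"dy": 0,"dz": 1,"ax": 0,"ay": 0,"az": 0,"gripper": 28},{"dx": 0,"dy": 0,"dz": 2,"ax": 0,"ay": 0,"az": 0,"gripper": 28},{"dx": 0,"dy": 0,"dz": 4,"ax": 0,"ay": 0,"az": 0,"gripper": 28},{"dx": 0,"dy": 0,"dz": 6,"ax": 0,"ay": 0,"az": 0,"gripper": 28},{"dx": 0,"dy": 0,"dz": 6,"ax": 0,"ay": 0,"az": 0,"gripper": 28}]}}

```text
time_s: 34.9
position: [431.5, 8.0, 145.9]
tool_rot: [0.007, 3.141, -0.0]
wrist_force: [-0.5, 0.4, -3.0]
width: 0.392
finger_force: 60.0
```

Call:
{"api": "send_rows", "payload": {"series": [{"dx": 0,"dy": 0,"dz": 0.5,"ax": 0,"ay": 0,"az": 0,"gripper": 28},{"dx": 0,"dy": 0,"dz": 1,"ax": 0,"ay": 0,"az": 0,"gripper": 28},{"dx": 0,"dy": 0,"dz": 2,"ax": 0,"ay": 0,"az": 0,"gripper": 28},{"dx": 0,"dy": 0,"dz": 2,"ax": 0,"ay": 0,"az": 0,"gripper": 28}]}}

```text
time_s: 35.3
position: [431.8, 8.2, 144.3]
tool_rot: [0.006, 3.14, -0.0]
wrist_force: [-1.1, 0.6, 4.3]
width: 0.395
finger_force: 61.0
```

Light contact. Releasing.

Call:
{"api": "send_rows", "payload": {"series": [{"dx": 0,"dy": 0,"dz": 0.5,"ax": 0,"ay": 0,"az": 0,"gripper": 28},{"dx": 0,"dy": 0,"dz": 0.5,"ax": 0,"ay": 0,"az": 0,"gripper": 42},{"dx": 0,"dy": 0,"dz": 0,"ax": 0,"ay": 0,"az": 0,"gripper": 48},{"dx": 0,"dy": 0,"dz": 0,"ax": 0,"ay": 0,"az": 0,"gripper": 55},{"dx": 0,"dy": 0,"dz": -15,"ax": 0,"ay": 0,"az": 0,"gripper": 65}]}}

```text
time_s: 35.8
position: [429.4, 8.3, 156.2]
tool_rot: [-0.006, -3.137, -0.001]
wrist_force: [0.2, 0.6, -0.7]
width: 0.649
finger_force: 0.0
```

Call:
{"api": "send_rows", "payload": {"series": [{"dx": 0,"dy": 0,"dz": -40,"ax": 0,"ay": 0,"az": 0,"gripper": 75},{"dx": 0,"dy": 0,"dz": -85,"ax": 0,"ay": 0,"az": 0,"gripper": 80},{"dx": 0,"dy": 0,"dz": -130,"ax": 0,"ay": 0,"az": 0,"gripper": 80},{"dx": 0,"dy": 0,"dz": -140,"ax": 0,"ay": 0,"az": 0,"gripper": 80},{"dx": 0,"dy": 0,"dz": -140,"ax": 0,"ay": 0,"az": 0,"gripper": 80}]}}

```text
time_s: 36.3
position: [432.2, 8.1, 300.5]
tool_rot: [0.006, 3.137, -0.001]
wrist_force: [-0.3, 0.3, -0.7]
width: 0.796
finger_force: 0.0
```

Run:
```python
from h import *
shot("wrist");c=shot("wrist","w17");s=r.observe();p=s['position'];print(p,s['time_s'])
blob(c,(430,8),160,lambda f:(f.min(2)>100)&(f.max(2)-f.min(2)<25),45,300)
blob(c,(430,8),160,lambda f:(f.min(2)>150)&(f.max(2)-f.min(2)<25),35,300)
print(px(c,[430,8,160]))
```

```text
[430.10407794   8.25969315 295.92915562] 36.5
[ 59   0  31  50 887] cen [309.8 172.7] [408.1  38.3] box [411.5  33.3]
[  28   25   39   41 1218] cen [276.8 197. ] [429.9   9.3] box [429.9   9.5]
[ 18  19  39  36 766] cen [275.8 200.2] [432.9   8.4] box [431.3   9.5]
[275.30861287 197.06459025]
```

Call:
{"api": "send_rows", "payload": {"series": [{"dx": 0,"dy": 45,"dz": 0,"ax": 0,"ay": 0,"az": 0,"gripper": 80},{"dx": 0,"dy": 90,"dz": 0,"ax": 0,"ay": 0,"az": 0,"gripper": 80},{"dx": 0,"dy": 135,"dz": 0,"ax": 0,"ay": 0,"az": 0,"gripper": 80},{"dx": 0,"dy": 180,"dz": 0,"ax": 0,"ay": 0,"az": 0,"gripper": 80},{"dx": 0,"dy": 193,"dz": 0,"ax": 0,"ay": 0,"az": 0,"gripper": 80}]}}

```text
time_s: 37.0
position: [430.3, 204.5, 296.0]
tool_rot: [-0.001, -3.138, -0.0]
wrist_force: [0.8, -0.3, -0.4]
width: 0.801
finger_force: 0.0
```

Call:
{"api": "send_rows", "payload": {"series": [{"dx": 0,"dy": 0,"dz": 0,"ax": 0,"ay": 0,"az": 0,"gripper": 80},{"dx": 0,"dy": 0,"dz": 0,"ax": 0,"ay": 0,"az": 0,"gripper": 80},{"dx": 0,"dy": 0,"dz": 0,"ax": 0,"ay": 0,"az": 0,"gripper": 80},{"dx": 0,"dy": 0,"dz": 0,"ax": 0,"ay": 0,"az": 0,"gripper": 80},{"dx": 0,"dy": 0,"dz": 0,"ax": 0,"ay": 0,"az": 0,"gripper": 80}]}}

```text
time_s: 37.5
position: [432.0, 200.3, 298.4]
tool_rot: [0.008, 3.141, -0.0]
wrist_force: [-0.0, -0.5, -0.7]
width: 0.799
finger_force: 0.0
```

Run:
```python
from h import *
shot("wrist");c=shot("wrist","w18");s=r.observe();p=s['position'];print(p,s['time_s'])
blob(c,(440,200),95,red,40,200)
w=cv2.imread('pics/w17.png')[120:240,190:350];v=cv2.imread('pics/w18.png')
u,k=px(c,[440,200,50]).astype(int);print(u,k, px(c,[440.1,201,8]),px(c,[443,290.6,8]))
v=v[130:250,150:450]
o=np.zeros((590,790,3),np.uint8);o[:300,:400]=cv2.resize(w,(400,300));o[290+0:590,:750]=cv2.resize(v,(750,300))
t=cams.read_camera("top");ft=t['frame'][150:290,140:430,::-1];o[:288,402:790]=cv2.resize(ft,(388,288))
cv2.imwrite('pics/comb2.png',o)
```

```text
[431.90318562 200.86994592 298.40092418] 37.7
[ 24  23  33  35 922] cen [274.8 189. ] [439.6 199.7] box [439.6 199.9]
275 181 [276.07893376 175.63220615] [341.61878839 177.4394022 ]
```

View pics/comb2.png

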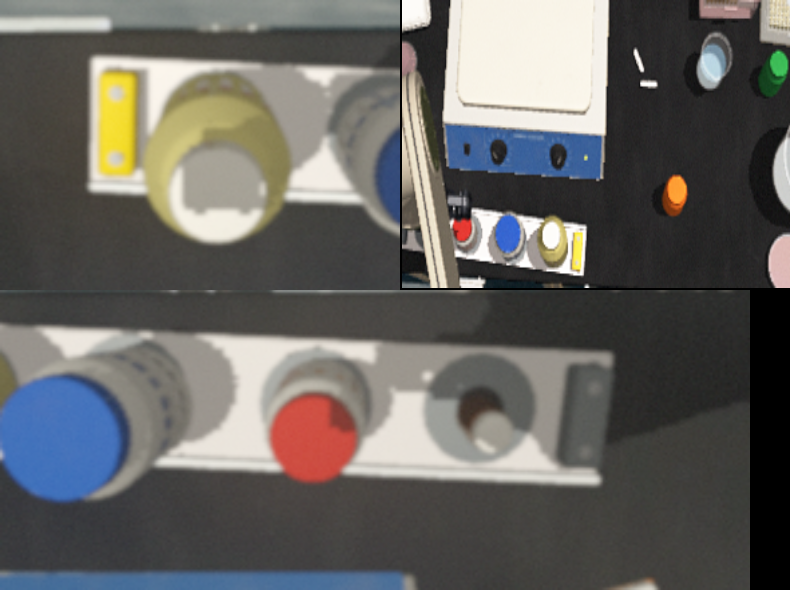

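All four stand upright in the right order, tall, blue and red within about 1.5 mm. One numeric check of the vial cap, at crop (493,432).

Run:
```python
from h import *
c=cams.read_camera("wrist");print(r.observe()['position'])
print(onplane(c,347.2,186.8,60), px(c,[443,290.6,60]))
blob(c,(443,290),60,lambda f:f.min(2)>125,12,20)
```

```text
[431.82526826 201.05665651 298.35515521]
[444.81464288 287.49020473  60.        ] [349.85296429 185.32122466]
[  0   7  24  17 325] cen [348.4 189.4] [448.1 289.1] box [446.3 289.2]
```

The vial is about 3.5 mm off. A quick regrip will centre it.

Call:
{"api": "send_rows", "payload": {"series": [{"dx": -4,"dy": 40,"dz": 20,"ax": 0,"ay": 0,"az": 0,"gripper": 60},{"dx": -10,"dy": 75,"dz": 45,"ax": 0,"ay": 0,"az": 0,"gripper": 55},{"dx": -12,"dy": 87,"dz": 80,"ax": 0,"ay": 0,"az": 0,"gripper": 50},{"dx": -12,"dy": 87,"dz": 120,"ax": 0,"ay": 0,"az": 0,"gripper": 50},{"dx": -12,"dy": 87,"dz": 165,"ax": 0,"ay": 0,"az": 0,"gripper": 50}]}}

```text
time_s: 38.3
position: [444.6, 289.2, 132.7]
tool_rot: [0.004, 3.14, 0.002]
wrist_force: [0.4, -0.1, -0.3]
width: 0.501
finger_force: 0.0
```

Call:
{"api": "send_rows", "payload": {"series": [{"dx": 0,"dy": 0,"dz": 0,"ax": 0,"ay": 0,"az": 0,"gripper": 50},{"dx": 0,"dy": 0,"dz": 0,"ax": 0,"ay": 0,"az": 0,"gripper": 50},{"dx": 0,"dy": 0,"dz": 0,"ax": 0,"ay": 0,"az": 0,"gripper": 50},{"dx": 0,"dy": 0,"dz": 0,"ax": 0,"ay": 0,"az": 0,"gripper": 50}]}}

```text
time_s: 38.7
position: [446.0, 289.0, 136.6]
tool_rot: [0.006, 3.137, 0.004]
wrist_force: [-0.1, 0.5, 0.3]
width: 0.498
finger_force: 0.0
```

Run:
```python
from h import *
c=shot("wrist");print(r.observe()['position'])
print(px(c,[445,288,60]))
blob(c,(445,288),60,lambda f:f.min(2)>115,24,60)
```

```text
[445.4978037  288.74950855 135.71180075]
[273.98102399 215.43481758]
[   0    0   48   48 1842] cen [270.5 218.7] [447.4 285.5] box [444.3 286.9]
```

Run:
```python
from h import *
c=cams.read_camera("wrist");print(r.observe()['position'])
for t in (135,150,165): blob(c,(445,288),60,lambda f:f.min(2)>t,24,150)
for d in cams.regions_of("wrist","vial_mid")[:1]:
    v,u=np.nonzero(d['pixels']);print(d['confidence'],u.min(),u.max(),v.min(),v.max())
```

```text
[445.15461948 288.59889217 135.18099999]
[   0    0   48   48 1725] cen [271.6 220.3] [448.1 286.1] box [444.5 287.5]
[   0    0   48   48 1486] cen [271.  220.8] [448.5 285.7] box [444.5 287.5]
[  0   0  48  42 604] cen [263.8 217.4] [445.9 280.6] box [442.3 287.5]
[  0  41  48   7 259] cen [273.4 236. ] [460.1 287.3] box [460.1 287.4]
0.65 260 288 188 228
```

Call:
{"api": "send_rows", "payload": {"series": [{"dx": 0,"dy": -0.5,"dz": 40,"ax": 0,"ay": 0,"az": 0,"gripper": 50},{"dx": 0,"dy": -0.5,"dz": 80,"ax": 0,"ay": 0,"az": 0,"gripper": 50},{"dx": 0,"dy": -0.5,"dz": 102,"ax": 0,"ay": 0,"az": 0,"gripper": 50},{"dx": 0,"dy": -0.5,"dz": 107,"ax": 0,"ay": 0,"az": 0,"gripper": 40},{"dx": 0,"dy": -0.5,"dz": 107,"ax": 0,"ay": 0,"az": 0,"gripper": 35}]}}

```text
time_s: 39.4
position: [443.8, 287.5, 26.1]
tool_rot: [-0.006, -3.141, 0.001]
wrist_force: [0.8, 0.3, -0.3]
width: 0.351
finger_force: 0.0
```

Call:
{"api": "send_rows", "payload": {"series": [{"dx": 0,"dy": 0,"dz": 0,"ax": 0,"ay": 0,"az": 0,"gripper": 28},{"dx": 0,"dy": 0,"dz": 0,"ax": 0,"ay": 0,"az": 0,"gripper": 20},{"dx": 0,"dy": 0,"dz": 0,"ax": 0,"ay": 0,"az": 0,"gripper": 10},{"dx": 0,"dy": 0,"dz": 0,"ax": 0,"ay": 0,"az": 0,"gripper": 10},{"dx": 0,"dy": 0,"dz": 0,"ax": 0,"ay": 0,"az": 0,"gripper": 10}], "newtons": 25}}

```text
time_s: 39.9
position: [445.7, 288.5, 28.4]
tool_rot: [0.006, 3.138, 0.003]
wrist_force: [-0.4, -0.2, 7.1]
width: 0.22
finger_force: 26.4
```

Call:
{"api": "send_rows", "payload": {"series": [{"dx": 0,"dy": 0,"dz": -5,"ax": 0,"ay": 0,"az": 0,"gripper": 10},{"dx": 2,"dy": 2.5,"dz": -5,"ax": 0,"ay": 0,"az": 0,"gripper": 10},{"dx": 2,"dy": 2.5,"dz": -5,"ax": 0,"ay": 0,"az": 0,"gripper": 10},{"dx": 2,"dy": 2.5,"dz": -5,"ax": 0,"ay": 0,"az": 0,"gripper": 10},{"dx": 2,"dy": 2.5,"dz": -5,"ax": 0,"ay": 0,"az": 0,"gripper": 10}]}}

```text
time_s: 40.4
position: [441.8, 290.1, 31.0]
tool_rot: [-0.006, -3.141, 0.0]
wrist_force: [-0.1, 1.0, -0.0]
width: 0.217
finger_force: 25.6
```

Call:
{"api": "send_rows", "payload": {"series": [{"dx": 0,"dy": 0,"dz": 2,"ax": 0,"ay": 0,"az": 0,"gripper": 10},{"dx": 0,"dy": 0,"dz": 3,"ax": 0,"ay": 0,"az": 0,"gripper": 10},{"dx": 0,"dy": 0,"dz": 4,"ax": 0,"ay": 0,"az": 0,"gripper": 10},{"dx": 0,"dy": 0,"dz": 4,"ax": 0,"ay": 0,"az": 0,"gripper": 10},{"dx": 0,"dy": 0,"dz": 4,"ax": 0,"ay": 0,"az": 0,"gripper": 10}]}}

```text
time_s: 40.9
position: [442.2, 290.1, 28.4]
tool_rot: [-0.006, -3.141, 0.0]
wrist_force: [-6.2, -3.0, 13.6]
width: 0.213
finger_force: 27.5
```

Call:
{"api": "send_rows", "payload": {"series": [{"dx": 0,"dy": 0,"dz": -0.5,"ax": 0,"ay": 0,"az": 0,"gripper": 10},{"dx": 0,"dy": 0,"dz": -0.5,"ax": 0,"ay": 0,"az": 0,"gripper": 26},{"dx": 0,"dy": 0,"dz": -0.5,"ax": 0,"ay": 0,"az": 0,"gripper": 34},{"dx": 0,"dy": 0,"dz": -0.5,"ax": 0,"ay": 0,"az": 0,"gripper": 42},{"dx": 0,"dy": 0,"dz": -15,"ax": 0,"ay": 0,"az": 0,"gripper": 48}]}}

```text
time_s: 41.4
position: [440.3, 289.1, 40.4]
tool_rot: [-0.006, -3.137, 0.003]
wrist_force: [-0.5, -0.5, -0.6]
width: 0.479
finger_force: 0.0
```

Call:
{"api": "send_rows", "payload": {"series": [{"dx": 0,"dy": 0,"dz": -45,"ax": 0,"ay": 0,"az": 0,"gripper": 48},{"dx": 0,"dy": 0,"dz": -90,"ax": 0,"ay": 0,"az": 0,"gripper": 48},{"dx": 0,"dy": 0,"dz": -135,"ax": 0,"ay": 0,"az": 0,"gripper": 60},{"dx": 0,"dy": 0,"dz": -170,"ax": 0,"ay": 0,"az": 0,"gripper": 80},{"dx": 0,"dy": 0,"dz": -180,"ax": 0,"ay": 0,"az": 0,"gripper": 80}]}}

```text
time_s: 41.9
position: [444.3, 291.3, 229.1]
tool_rot: [0.006, 3.134, 0.007]
wrist_force: [-0.1, 0.2, 0.6]
width: 0.797
finger_force: 0.0
```

Call:
{"api": "send_rows", "payload": {"series": [{"dx": 0,"dy": 0,"dz": 0,"ax": 0,"ay": 0,"az": 0,"gripper": 80},{"dx": 0,"dy": 0,"dz": 0,"ax": 0,"ay": 0,"az": 0,"gripper": 80},{"dx": 0,"dy": 0,"dz": 0,"ax": 0,"ay": 0,"az": 0,"gripper": 80}]}}

```text
time_s: 42.2
position: [441.0, 289.6, 220.1]
tool_rot: [-0.006, -3.138, 0.003]
wrist_force: [-0.5, -0.6, -0.2]
width: 0.8
finger_force: 0.0
```

Run:
```python
from h import *
c=shot("wrist","w20");print(r.observe()['position'],px(c,[443,290.6,60]))
for d in cams.regions_of("wrist","vial_mid")[:1]:
    v,u=np.nonzero(d['pixels']);print(d['confidence'],u.min(),u.max(),v.min(),v.max(),v.max()-11)
blob(c,(440,200),95,red,40,200)
```

```text
[441.17345854 289.65428034 220.26845431] [277.03858511 193.45153517]
[  21   18   45   45 1615] cen [173.7 198.7] [439.2 201.6] box [439.5 201.8]
```

Run:
```python
from h import *
c=cams.read_camera("wrist")
for t in ("vial_mid",):
  for d in cams.regions_of("wrist",t):
    v,u=np.nonzero(d['pixels']);print(d['confidence'],u.min(),u.max(),v.min(),v.max())
  for d in cams.recognise("wrist",t): print(d['confidence'],world(c,d['at']).round(1))
f=c['frame'];u,v=px(c,[443,290.6,60]).astype(int)
g=f.min(2)[v-40:v+40,u-40:u+40]
h=cv2.HoughCircles(cv2.cvtColor(cv2.resize(f[v-40:v+40,u-40:u+40],None,fx=4,fy=4,interpolation=cv2.INTER_CUBIC),cv2.COLOR_RGB2GRAY),cv2.HOUGH_GRADIENT,1,20,param1=80,param2=18,minRadius=30,maxRadius=55)
for x,y,rr in h[0][:4]: print(x/4+u-40,y/4+v-40,rr/4,onplane(c,x/4+u-40,y/4+v-40,60)[:2])
c=cams.read_camera("side");
for d in cams.recognise("side","vial_mid"): print('side',d['confidence'],world(c,d['at']).round(1))
```

```text
0.85 268 288 172 200
0.83 [437.3 291.7  55.9]
277.375 191.375 10.125 [441.46433069 291.14751913]
277.625 182.875 11.425 [433.09736407 291.41039049]
```

```bash
python3 -c "
from station import r
print(r.finish_job())"
```

```text
the job is handed in; nothing more can be done
None
```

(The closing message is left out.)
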